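# Make up a borehole kit and a filter kit for water sampling

### The job

Make up the two water-sampling kits from what is laid out on the worktop. Into the borehole tray (the one with a roll of tape in it) lay the weighted dip probe across its two notched rests, heavy head in the wide notch, keeping it level all the way (it balances at its black grip sleeve), and stand the smaller amber bottle in the round well; into the other, the filter tray, go the white jar upright in the round well, the petri dish flat in the shallow recess and the forceps across the two rests. Leave the large amber bottle where it stands, let go of everything and knock nothing over.

Things in the scene. Friction and masses are not known exactly. Their poses are not given: they have to be found in the camera images.
- borehole_tray: Fixed grey tray 164 (x) x 204 (y) mm, rim 12, floor 3 thick; origin: centre underneath, x away from robot. Tape roll at x28 y50, top 28. Bottle well: centre x28.5 y-50, 86 wide, floor z3, top z20. Probe rest, two uprights on the lane x-52: wide notch 42 at y68 (z17-34) for the head, narrow 26 at y-60 (z26-40) for the shaft. Seated probe: origin x-52 y0 z15, its +x along tray +y.
- filter_tray: Fixed grey tray, same size and frame as the borehole tray, no tape. Jar well: centre x28.5 y-50, 86 mm wide, chamfered, floor z3, top z20. Shallow dish recess: centre x28.5 y50, 78 wide, floor z13, top z20. Forceps rest on the lane x-52: two equal uprights at y40 and y-40, notches 32 wide, bottom z22, top z31; seated forceps: origin x-52 y0 z22, lying along tray y, either way round.
- dip_probe: Weighted dip probe, 186 mm long along x, 0.36 kg, lying level. Heavy steel head 30 thick, x46 to 93; black 34 mm square bumper x38 to 46; steel shaft 12 thick; 34 mm square tail guard x-93 to -83. Origin mid-length at underside level; axis at z17. Balance point x22, middle of the black grip sleeve (14 thick, x8 to 36). At start the head points away from the robot within 0.3 rad.
- probe_nose (a point): Nose of the dip probe: the tip of its heavy head, on the axis, 93 mm from the probe's origin along its +x.
- amber_bottle: Smaller amber glass bottle with a black screw cap, 70 mm in diameter, 172 mm tall, 0.38 kg, upright; origin at the centre of its underside. Cap 38 mm in diameter from z 146 to 172 mm: grasp it from above, by the cap alone.
- white_jar: White sample jar with a blue screw lid, 67 mm in diameter, 166 mm tall, 0.26 kg, upright; origin at the centre of its underside. Lid 62 mm in diameter from z 144 to 166 mm; the shoulder just below is wider (67): grasp it from above by the lid alone.
- petri_dish: Petri dish with its lid on, 64 mm in diameter and 16 mm high, 40 g, lying flat; origin at the centre of its underside. The sides are 64 mm across from z 3 to 16 mm.
- forceps: Steel forceps lying on their side, rigid, 128 mm long along their y, 18 mm wide in x across the middle, 10 mm high, 30 g; origin at the middle of the underside, the joined end at +y.
- big_amber_bottle: Large amber glass bottle with a black cap, 90 mm in diameter, 215 mm tall, 0.8 kg, loose; not part of either kit, to be left standing where it is. Origin at the centre of its underside.

How it is judged:
By the outcome, as a careful person would: the job done as asked, in the order asked, and still so for the second after the job is handed in, with the robot touching nothing.
It also fails if it takes over 128 s, if anything falls off the work surface, if the arm or the gripper's body presses on something with over 40 N, if the wrist force passes 120 N, or if a joint passes its speed limit or range.

### The arm

A 6-joint arm with a two-finger parallel gripper is mounted at the origin on a cart in front of the work surface, level with it; the furniture and walls round the work are solid. World frame = base frame: x ahead of the robot, y to its left, z up, the work surface at z = 0. Lengths are in m, angles in degrees, forces in N, time in s.
With the tool pointing down it reaches from about 0.4 to 0.825 m from the base axis. Payload 7 kg.
Tool frame: the origin (TCP) lies at the very end of the fingers, on their centre line; the grasp point (between the pads) lies 19 mm behind it; z points along the fingers, y is the line along which they close (so a half turn about z gives the same grasp; the last joint's range is limited). The gripper opens to 88 mm and grips with 3 to 60 N. Pads are 19 mm wide; open, the fingers measure 130 mm over their backs; the gripper's body (78 mm by 193 mm) begins 47 mm behind the grasp point.
Start: joints at [92.596, 20.546, 0.682, 0, -70.136, -16.507], TCP at [0.162, 0.655, 0.227] pointing down, gripper open.
Joint ranges: [-176.03, 176.03], [-82.01, 121.73], [-58.28, 71.71], [-173.87, 95.51], [-174.79, -0.11], [-173.66, 173.66]. Speed limits (degrees/s): [136.94, 136.94, 172.46, 180, 180, 180].

### API

Orientations are given as [roll, pitch, yaw] about the fixed x, y, z axes, in that order (R = Rz(yaw) Ry(pitch) Rx(roll)).
In Python, from plant import ctrl, cams, workorder gives the robot as it stands.
- The arm moves only by the tool play_rows, never from a script. Its argument "motion" is a list of rows, each an object of numbers: "x", "y", "z": the shift along the tool's x, y, z normalised to -1 to 1, where 1 is 0.025 m; "rx", "ry", "rz": the turn, a rotation vector about the tool's x, y, z normalised to -1 to 1, where 1 is 4 degrees. A call has 1 to 20 rows; each row shifts and turns the commanded pose from where the row before left it, along the tool's axes as they then stand; what a row does not reach is not made up. A row lasts 1/8 s, in which the tool goes at most 62.5 mm and 10.7 degrees, less where a joint would pass 70% of its speed; a pose out of reach is approached as far as the arm can. A call with a number of a shift or a turn outside -1 to 1 is refused whole. A call with a gripper value outside its range is refused whole. "fingers" is the opening, from -1 (shut) to 1 (fully open), set as the call begins (left out, the last holds). The fingers move at their own pace and stop on an object; the grip force is fixed at half the most. Time passes only in rows, so rows that do not move let the fingers close. It gives the time, the measured TCP pose, the force, the opening and the grip force at its end, in the units of the state.
- ctrl.get_obs(): the state, without advancing time (a new reading comes with each control period).
- cams.snapshot(name): name is "side" or "top" or "wrist"; returns the picture (480x640x3 uint8, blue, green, red); there is no depth.
- cams.get_calibration(name): a dict with "vertical_fov" (degrees; the focal length in pixels is half the picture's height over the tangent of half this angle, whatever the lens; pixels are square), "cx", "cy" (the principal point, pixels), "k1" (the pictures are not rectified: a ray, as slopes to the right and down, at radius r is drawn at 1 + k1 r^2 times it, then the intrinsics apply), "position" and "rotation" of the camera in the world. Camera axes: x right, y up, looking along -z (the intrinsics and any distortion apply to the point x, -y, -z); pixel columns grow to the right and rows downward; lengths in m; the calibration is good to about 2 mm. A picture is of the moment at which its call begins: read the wrist's pose just before it. get_calibration takes no time and is no camera call; for the wrist camera it gives the pose at the moment of the call.
- workorder.close_job(): hands the job in; it is judged then, once.
The state is a dict: "clock": time; "joint_pos": joint angles; "qvel": joint speeds; "tau": joint torques, N m; "tool_pos": TCP position; "orientation": TCP orientation; "force": force on the tool from outside, world axes, zero at the start; "moment": the same for the moment, N m; "opening": finger opening in m; "gripper_force": force on a finger pad.
Only numpy, scipy, OpenCV 4.12 (cv2) and the standard library are available. Lean on these libraries where they do the work, as an engineer would, in place of code of your own. Each camera call takes 0.05 s, during which the arm holds its last target. There are 200 camera calls.

## Working session

There is one attempt and no reset: what is moved stays moved. The work goes in short steps, Python scripts to look and compute and a tool call to move; the robot and the scene stay as the last step left them, time stands still between calls to the robot, and variables do not carry over. Pictures are saved under pics/ and viewed, at most 14 in all, crops included, and the job is handed in when it is done.

Besides the shell and the picture viewer there is one more tool, called after "Request:" by a JSON object that holds its "name" and its "arguments". play_rows: Moves the arm, as the interface text tells. Its arguments: {"type":"object","properties":{"motion":{"type":"array"},"fingers":{"type":"number"}},"required":["motion"]}

```bash
ls; mkdir -p pics
python3 - <<'E'
from plant import ctrl,cams
import cv2
print(ctrl.get_obs())
for n in("top","side"):
    print(n,cams.get_calibration(n)); cv2.imwrite(f"pics/{n}0.png",cams.snapshot(n))
print(cams.get_calibration("wrist"))
E
```

```text
pics
{'clock': 0.0, 'joint_pos': array([ 9.25964884e+01,  2.05935921e+01,  6.36587948e-01, -2.12915536e-02,
       -7.01349803e+01, -1.65079518e+01]), 'qvel': array([ 0.02035111, -0.03719998, -0.02035917,  0.01698091, -0.02882357,
       -0.09830135]), 'tau': array([-1.27568356e-06, -5.82721245e+01,  2.93058693e+01,  6.99716493e+00,
        7.05792612e-03, -1.60461550e-04]), 'tool_pos': array([0.16217289, 0.654753  , 0.22561602]), 'orientation': array([ 1.79906119e+02, -6.94952563e-03, -1.39187087e+01]), 'force': array([0.45839766, 0.76406913, 0.02568964]), 'moment': array([-0.01682837,  0.01428128, -0.00587053]), 'gripper_force': 0.0, 'opening': 0.08773051091188738}
top {'vertical_fov': 43.876664258482634, 'cx': 316.0358887643298, 'cy': 246.2390505290237, 'k1': 0.05676402470712717, 'position': array([0.1411653 , 0.08179416, 1.75933841]), 'rotation': array([ 13.95565273,  -0.35267094, -98.91228343])}
side {'vertical_fov': 44.289945463178825, 'cx': 319.1957594628805, 'cy': 237.83898547217396, 'k1': 0.011325487725024414, 'position': array([ 0.39008206, -1.13372604,  0.97835744]), 'rotation': array([51.30709446, -0.76918586, -8.29156111])}
{'vertical_fov': 62.13271756711702, 'cx': 318.4809368273386, 'cy': 235.93931920086035, 'k1': -0.07911632403909172, 'position': array([0.22716557, 0.6393484 , 0.38342092]), 'rotation': array([-1.42263676e+01, -2.65803774e-02, -1.03915710e+02])}
```

View pics/top0.png

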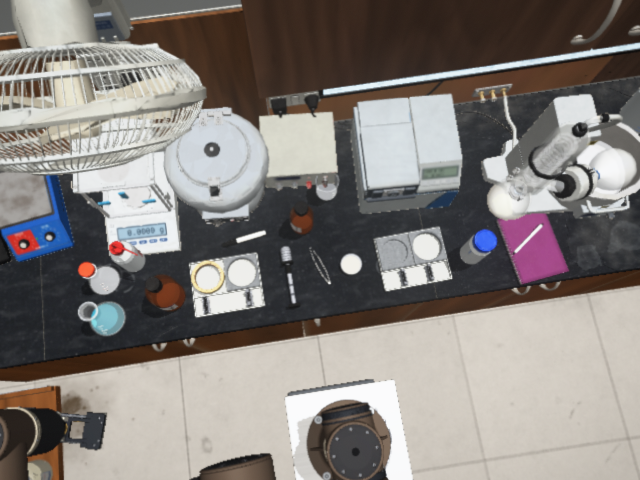

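View pics/side0.png

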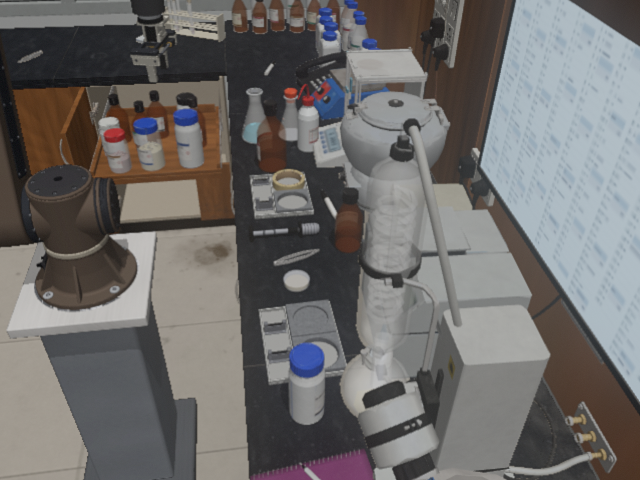

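```bash
cat > h.py <<'E'
import numpy as np,cv2
from scipy.spatial.transform import Rotation as R
from plant import ctrl,cams
def cal(n): 
    c=cams.get_calibration(n); c['R']=R.from_euler('xyz',c['rotation'],degrees=True).as_matrix(); c['f']=240/np.tan(np.radians(c['vertical_fov']/2)); return c
def ray(c,u,v):
    d=np.array([u-c['cx'],v-c['cy']])/c['f']; s=d.copy()
    for _ in range(20): s=d/(1+c['k1']*(s@s))
    r=c['R']@np.array([s[0],-s[1],-1]); return np.array(c['position']),r
def onz(c,u,v,z):
    p,r=ray(c,u,v); return (p+r*(z-p[2])/r[2])[:2]
def tri(ca,ua,cb,ub):
    A=[];b=[]
    for c,u in((ca,ua),(cb,ub)):
        p,r=ray(c,*u); r=r/np.linalg.norm(r); M=np.eye(3)-np.outer(r,r); A.append(M); b.append(M@p)
    return np.linalg.solve(A[0]+A[1],b[0]+b[1])
def proj(c,P):
    q=c['R'].T@(np.array(P)-c['position']); s=np.array([q[0],-q[1]])/-q[2]
    s=s*(1+c['k1']*(s@s)); return s*c['f']+[c['cx'],c['cy']]
def state():
    o=ctrl.get_obs(); return o['clock'].__round__(2),np.round(o['tool_pos'],4),np.round(o['orientation'],2),np.round(o['joint_pos'],1),np.round(o['force'],1),round(o['opening'],4)
def ij(tp,rpy,q=None):
    "tool-frame shift units and turn units from measured pose to target"
    o=ctrl.get_obs(); R0=R.from_euler('xyz',o['orientation'],degrees=True); R1=R.from_euler('xyz',rpy,degrees=True)
    return np.round(R0.inv().apply(np.array(tp)-o['tool_pos'])/0.025,2), np.round((R0.inv()*R1).as_rotvec(degrees=True)/4,2)
E
python3 - <<'E'
from h import *
im=cv2.imread('pics/top0.png')
cv2.imwrite('pics/topc.png',cv2.resize(im[195:325,155:505],None,fx=2.25,fy=2.25,interpolation=cv2.INTER_CUBIC))
c=cal('top')
for n,u,v,z in [('btray c',227,284,.012),('jar',485,241,.166),('big',157,288,.215),('amb',300,214,.172),('dish',350,264,.016),('fcp',319,265,.01),('ftray',413,259,.012),('probe nose',285,250,.017),('ptail',293,303,.017),('benchfront',313,323,0),('autoclave',217,160,.3),('box',300,180,.1),('centrifuge low',410,208,0),('nb',535,245,0),('flask',325,188,.0),('balance',150,240,0.03)]:
    print(n,np.round(onz(c,u,v,z),3))
E
```

```text
btray c [0.495 0.283]
jar [ 0.474 -0.451]
big [0.472 0.44 ]
amb [0.627 0.041]
dish [ 0.498 -0.088]
fcp [0.51  0.004]
ftray [ 0.485 -0.278]
probe nose [0.57  0.098]
ptail [0.408 0.098]
benchfront [0.343 0.048]
autoclave [0.767 0.236]
box [0.753 0.023]
centrifuge low [ 0.647 -0.302]
nb [ 0.474 -0.652]
flask [ 0.752 -0.053]
balance [0.659 0.491]
```

View pics/topc.png

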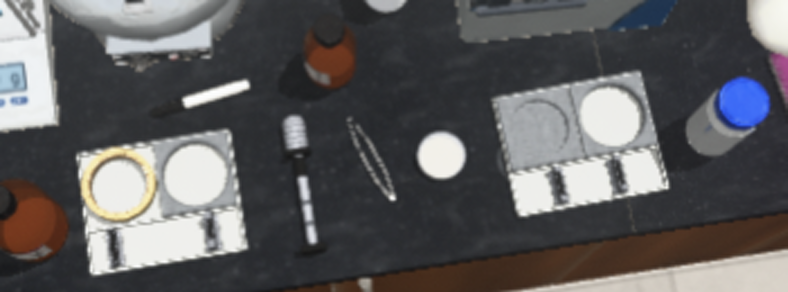

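Request:
{"name": "play_rows", "arguments": {"motion": [{"z": -1, "rz": 1}, {"z": -1, "rz": 1}, {"rz": 1}, {"rz": 1}, {"rz": 1}, {"rz": 1}, {"rz": 1}, {"rz": 1}, {"rz": 1}, {"rz": 1}, {"rz": 1}, {"rz": 1}, {"rz": 1}, {"rz": 1}, {"rz": 1}, {"rz": 1}, {"rz": 1}, {"rz": 1}, {"rz": 1}, {"rz": 1}]}}

```text
$.motion[0]: bad value
```

Request:
{"name": "play_rows", "arguments": {"motion": [{"rz": 1}, {"rz": 1}, {"rz": 1}, {"rz": 1}, {"rz": 1}, {"rz": 1}, {"rz": 1}, {"rz": 1}, {"rz": 1}, {"rz": 1}, {"rz": 1}, {"rz": 1}, {"rz": 1}, {"rz": 1}, {"rz": 1}, {"rz": 1}, {"rz": 1}, {"rz": 1}, {"rz": 1}, {"rz": 1}]}}

```text
$.motion[0]: bad value
```

```bash
python3 -c "
from h import *
print(*state()); print(ij([.50,.17,.277],[180,0,180]))"
```

```text
0.1 [0.1622 0.6548 0.2257] [ 1.7992e+02 -1.0000e-02 -1.3920e+01] [ 92.6  20.6   0.6  -0.  -70.1 -16.5] [-0.2  0.3  0.2] 0.0876
(array([17.78, 15.58, -2.03]), array([ 0.000e+00, -3.000e-02,  4.152e+01]))
```

Request:
{"name": "play_rows", "arguments": {"motion": [{"x": 0, "y": 0, "z": -1, "rx": 0, "ry": 0, "rz": 1}]}}

```text
clock: 0.22
tool_pos: [0.162, 0.6538, 0.249]
orientation: [179.7, -0.1, -18.0]
force: [0.6, -0.7, -0.0]
opening: 0.0878
gripper_force: 0.0
```

Request:
{"name": "play_rows", "arguments": {"motion": [{"x": 0, "y": 0, "z": -1, "rx": 0, "ry": 0, "rz": 1}, {"x": 0, "y": 0, "z": -1, "rx": 0, "ry": 0, "rz": 1}, {"x": 0.6, "y": 0, "z": 0, "rx": 0, "ry": 0, "rz": 1}, {"x": 0.6, "y": 0, "z": 0, "rx": 0, "ry": 0, "rz": 1}, {"x": 0.6, "y": 0, "z": 0, "rx": 0, "ry": 0, "rz": 1}, {"x": 0.6, "y": 0, "z": 0, "rx": 0, "ry": 0, "rz": 1}, {"x": 0.6, "y": 0, "z": 0, "rx": 0, "ry": 0, "rz": 1}, {"x": 0.6, "y": 0, "z": 0, "rx": 0, "ry": 0, "rz": 1}, {"x": 0.6, "y": 0, "z": 0, "rx": 0, "ry": 0, "rz": 1}, {"x": 0.6, "y": 0, "z": 0, "rx": 0, "ry": 0, "rz": 1}, {"x": 0.6, "y": 0, "z": 0, "rx": 0, "ry": 0, "rz": 1}, {"x": 0.6, "y": 0, "z": 0, "rx": 0, "ry": 0, "rz": 1}, {"x": 0.6, "y": 0, "z": 0, "rx": 0, "ry": 0, "rz": 1}, {"x": 0.6, "y": 0, "z": 0, "rx": 0, "ry": 0, "rz": 1}, {"x": 0.6, "y": 0, "z": 0, "rx": 0, "ry": 0, "rz": 1}, {"x": 0.6, "y": 0, "z": 0, "rx": 0, "ry": 0, "rz": 1}, {"x": 0.6, "y": 0, "z": 0, "rx": 0, "ry": 0, "rz": 1}, {"x": 0.6, "y": 0, "z": 0, "rx": 0, "ry": 0, "rz": 1}, {"x": 0.6, "y": 0, "z": 0, "rx": 0, "ry": 0, "rz": 1}, {"x": 0.6, "y": 0, "z": 0, "rx": 0, "ry": 0, "rz": 1}]}}

```text
clock: 2.72
tool_pos: [0.2889, 0.4359, 0.3012]
orientation: [180.0, -0.0, -98.1]
force: [0.2, -0.2, 0.3]
opening: 0.0877
gripper_force: 0.0
```

Request:
{"name": "play_rows", "arguments": {"motion": [{"x": 0, "y": -0.7, "z": 0, "rx": 0, "ry": 0, "rz": 1}, {"x": 0, "y": -0.7, "z": 0, "rx": 0, "ry": 0, "rz": 1}, {"x": 0, "y": -0.7, "z": 0, "rx": 0, "ry": 0, "rz": 1}, {"x": 0, "y": -0.7, "z": 0, "rx": 0, "ry": 0, "rz": 1}, {"x": 0, "y": -0.7, "z": 0, "rx": 0, "ry": 0, "rz": 1}, {"x": 0, "y": -0.7, "z": 0, "rx": 0, "ry": 0, "rz": 1}, {"x": 0, "y": -0.7, "z": 0, "rx": 0, "ry": 0, "rz": 1}, {"x": 0, "y": -0.7, "z": 0, "rx": 0, "ry": 0, "rz": 1}, {"x": 0, "y": -0.7, "z": 0, "rx": 0, "ry": 0, "rz": 1}, {"x": 0, "y": -0.7, "z": 0, "rx": 0, "ry": 0, "rz": 1}, {"x": 0, "y": -0.7, "z": 0, "rx": 0, "ry": 0, "rz": 1}, {"x": 0, "y": -0.7, "z": 0, "rx": 0, "ry": 0, "rz": 1}, {"x": 0, "y": -0.7, "z": 0, "rx": 0, "ry": 0, "rz": 1}, {"x": 0, "y": -0.7, "z": 0, "rx": 0, "ry": 0, "rz": 1}, {"x": 0, "y": -0.7, "z": 0, "rx": 0, "ry": 0, "rz": 1}, {"x": 0, "y": -0.7, "z": 0, "rx": 0, "ry": 0, "rz": 1}, {"x": 0, "y": -0.7, "z": 0, "rx": 0, "ry": 0, "rz": 1}, {"x": 0, "y": -0.7, "z": 0, "rx": 0, "ry": 0, "rz": 1}, {"x": 0, "y": -0.7, "z": 0, "rx": 0, "ry": 0, "rz": 1}, {"x": 0, "y": 0, "z": 0, "rx": 0, "ry": 0, "rz": 0}]}}

```text
clock: 5.22
tool_pos: [0.5117, 0.2211, 0.3019]
orientation: [180.0, 0.0, -174.1]
force: [0.4, 0.7, -0.4]
opening: 0.0878
gripper_force: 0.0
```

Run:
```python
from h import *
print(*state()); c=cal('wrist'); im=cams.snapshot('wrist'); cv2.imwrite('pics/w1.png',im)
np.save('w1.npy',c,allow_pickle=True)
```

```text
5.22 [0.5117 0.2211 0.3019] [ 1.7999e+02  2.0000e-02 -1.7410e+02] [  43.5    7.1   -7.4    0.   -75.5 -127.6] [ 0.4  0.7 -0.4] 0.0878
```

View pics/w1.png

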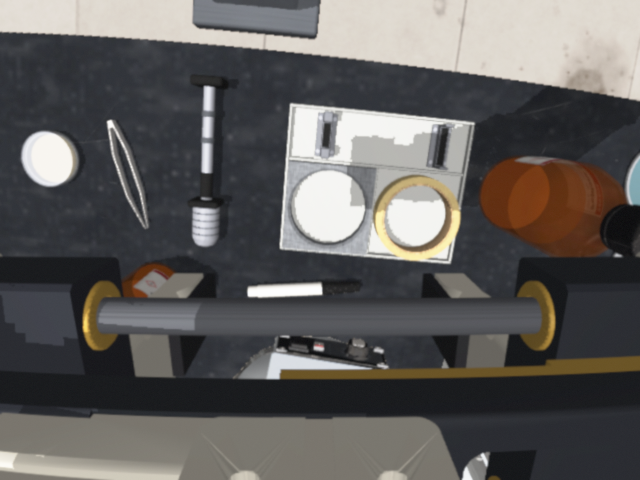

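```bash
cat >> h.py <<'E'
def tray(c,im,corn,z=.012):
    g=cv2.cvtColor(im,cv2.COLOR_BGR2GRAY); q=np.array(corn,np.float32).reshape(-1,1,2)
    q=cv2.cornerSubPix(g,q.copy(),(4,4),(-1,-1),(3,50,.01)).reshape(-1,2)
    P=np.array([onz(c,*u,z) for u in q]); # order: near-right,near-left,far-left,far-right (tray x,y)
    L=np.array([[-.082,-.102],[-.082,.102],[.082,.102],[.082,-.102]])
    A=L-L.mean(0);B=P-P.mean(0); a=np.arctan2((A[:,0]*B[:,1]-A[:,1]*B[:,0]).sum(),(A*B).sum())
    Rt=np.array([[np.cos(a),-np.sin(a)],[np.sin(a),np.cos(a)]]); t=P.mean(0)
    print('tray',t.round(4),np.degrees(a).round(2),'resid mm',((P-(L@Rt.T+t))*1e3).round(1).tolist()); return t,Rt,a
E
python3 - <<'E'
from h import *
c=np.load('w1.npy',allow_pickle=True).item(); im=cv2.imread('pics/w1.png')
t,Rt,a=tray(c,im,[(291,103),(474,122),(453,262),(280,248)])
for l in [(28.5,-50),(28,50),(-52,22),(-52,68),(-52,-60)]: print(l,(t+Rt@np.array(l)/1e3).round(4), proj(c,[*(t+Rt@np.array(l)/1e3),.01]).round(0))
g=im.max(2)
pts=[]
for v in list(range(92,170,3)):
    u=np.where(g[v,192:226]>110)[0]+192
    if len(u)>4: pts.append(onz(c,(u.min()+u.max())/2,v,.019))
for v in range(212,240,3):
    u=np.where(g[v,185:230]>95)[0]+185
    if len(u)>8: pts.append(onz(c,(u.min()+u.max())/2,v,.02))
pts=np.array(pts); l=cv2.fitLine(pts.astype(np.float32),cv2.DIST_HUBER,0,.01,.01).ravel(); print('line',l,np.degrees(np.arctan(l[1]/l[0])), len(pts))
print(pts.round(3)[::4])
ax=l[:2]*np.sign(l[0])
col=g[230:255,205];print('nose col',col.tolist()); col=g[66:95,208];print('tail',col.tolist())
for u,v,z in[(205,246,.017),(208,74,.03),(204,198,.034)]: print(onz(c,u,v,z).round(4),(onz(c,u,v,z)-l[2:])@ax)
print('l0',l[2:])
E
```

```text
tray [0.4973 0.2835] 0.61 resid mm [[0.0, 0.1], [0.6, 0.0], [-0.6, -0.7], [0.0, 0.6]]
(28.5, -50) [0.5264 0.2338] [328. 207.]
(28, 50) [0.5248 0.3338] [414. 215.]
(-52, 22) [0.4451 0.3049] [399. 142.]
(-52, 68) [0.4446 0.3509] [440. 146.]
(-52, -60) [0.446  0.2229] [326. 135.]
line [0.99989766 0.0143065  0.48589182 0.09497127] 0.8197299 36
[[0.414 0.094]
 [0.426 0.094]
 [0.439 0.094]
 [0.452 0.095]
 [0.464 0.093]
 [0.477 0.095]
 [0.49  0.095]
 [0.551 0.096]
 [0.565 0.096]]
nose col [219, 222, 222, 217, 197, 179, 195, 214, 218, 212, 207, 204, 202, 201, 195, 173, 129, 82, 60, 56, 56, 57, 58, 58, 59]
tail [61, 61, 61, 60, 59, 56, 57, 58, 57, 49, 42, 43, 46, 46, 49, 47, 46, 40, 38, 89, 177, 229, 239, 239, 239, 239, 239, 239, 239]
[0.5848 0.0968] 0.09891247964710909
[0.397  0.0958] -0.08886877810590353
[0.5255 0.0984] 0.03965730148951822
l0 [0.48589182 0.09497127]
```

Request:
{"name": "play_rows", "arguments": {"fingers": -0.1, "motion": [{"x": 0, "y": 0, "z": 1, "rx": 0, "ry": 0, "rz": 0.65}, {"x": 0, "y": 0, "z": 1, "rx": 0, "ry": 0, "rz": 0.65}, {"x": 0, "y": -1, "z": 1, "rx": 0, "ry": 0, "rz": 0}, {"x": 0, "y": -1, "z": 1, "rx": 0, "ry": 0, "rz": 0}, {"x": 0, "y": -1, "z": 1, "rx": 0, "ry": 0, "rz": 0}, {"x": 0, "y": -1, "z": 0, "rx": 0, "ry": 0, "rz": 0}, {"x": 0, "y": -1, "z": 0, "rx": 0, "ry": 0, "rz": 0}, {"x": 0, "y": 0, "z": 0, "rx": 0, "ry": 0, "rz": 0}]}}

```text
clock: 6.28
tool_pos: [0.5133, 0.0967, 0.1766]
orientation: [-180.0, -0.0, -179.2]
force: [0.3, -0.1, 0.1]
opening: 0.0395
gripper_force: 0.0
```

Run:
```python
from h import *
print(*state()); print(ij([.5135,.0954,.004],[180,0,-179.2]))
c=cal('wrist'); im=cams.snapshot('wrist'); cv2.imwrite('pics/w2.png',im)
np.save('w2.npy',c,allow_pickle=True)
```

```text
6.28 [0.5133 0.0967 0.1766] [-180.     -0.   -179.18] [  32.2    8.5  -22.6    0.   -58.9 -121.4] [ 0.3 -0.1  0.1] 0.0395
(array([-0.01, -0.05,  6.9 ]), array([-0.  , -0.  ,  0.01]))
```

View pics/w2.png

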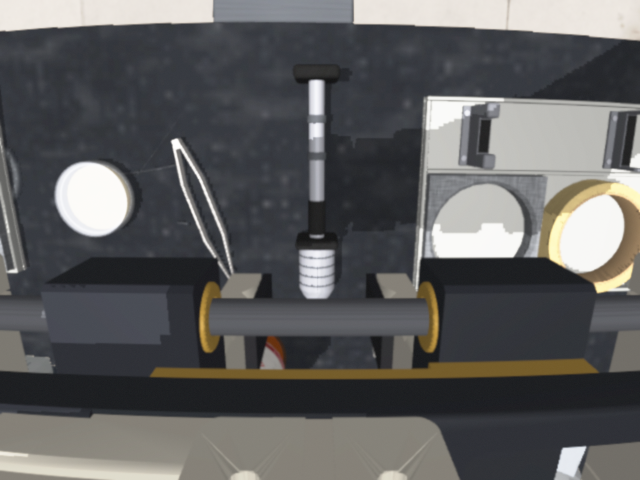

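Run:
```python
from h import *
c=np.load('w2.npy',allow_pickle=True).item()
for n,u,v,z in[('sl0 x8',317,201,.024),('bump x38',317,236,.034),('nose',317,298,.017),('tail -93',317,65,.034),('dish',94,198,.016),('dish from right',62,198,.016),('dr',133,198,.016),('f0',176,143,.006),('f1',232,270,.006),('shaft',317,100,.02)]: print(n,onz(c,u,v,z).round(4))
```

```text
sl0 x8 [0.4991 0.0958]
bump x38 [0.5249 0.0961]
nose [0.5841 0.0969]
tail -93 [0.3995 0.0944]
dish [ 0.4997 -0.0886]
dish from right [ 0.4998 -0.1169]
dr [ 0.4995 -0.055 ]
f0 [ 0.4556 -0.0196]
f1 [0.5637 0.0224]
shaft [0.4225 0.0947]
```

Request:
{"name": "play_rows", "arguments": {"motion": [{"x": 0, "y": -0.04, "z": 1, "rx": 0, "ry": 0, "rz": 0}, {"x": 0, "y": 0, "z": 1, "rx": 0, "ry": 0, "rz": 0}, {"x": 0, "y": 0, "z": 1, "rx": 0, "ry": 0, "rz": 0}, {"x": 0, "y": 0, "z": 1, "rx": 0, "ry": 0, "rz": 0}, {"x": 0, "y": 0, "z": 1, "rx": 0, "ry": 0, "rz": 0}, {"x": 0, "y": 0, "z": 1, "rx": 0, "ry": 0, "rz": 0}, {"x": 0, "y": 0, "z": 0.6, "rx": 0, "ry": 0, "rz": 0}, {"x": 0, "y": 0, "z": 0.3, "rx": 0, "ry": 0, "rz": 0}, {"x": 0, "y": 0, "z": 0, "rx": 0, "ry": 0, "rz": 0}]}}

```text
clock: 7.45
tool_pos: [0.5134, 0.0967, 0.004]
orientation: [-180.0, -0.0, -179.1]
force: [-0.2, -0.5, 0.4]
opening: 0.0397
gripper_force: 0.0
```

Request:
{"name": "play_rows", "arguments": {"fingers": -1, "motion": [{"x": 0, "y": 0, "z": 0, "rx": 0, "ry": 0, "rz": 0}, {"x": 0, "y": 0, "z": 0, "rx": 0, "ry": 0, "rz": 0}, {"x": 0, "y": 0, "z": 0, "rx": 0, "ry": 0, "rz": 0}, {"x": 0, "y": 0, "z": 0, "rx": 0, "ry": 0, "rz": 0}, {"x": 0, "y": 0, "z": 0, "rx": 0, "ry": 0, "rz": 0}, {"x": 0, "y": 0, "z": 0, "rx": 0, "ry": 0, "rz": 0}]}}

```text
clock: 8.2
tool_pos: [0.5135, 0.0964, 0.0045]
orientation: [-180.0, 0.0, -179.1]
force: [-1.3, -2.3, 5.8]
opening: 0.0128
gripper_force: 30.0
```

Request:
{"name": "play_rows", "arguments": {"motion": [{"x": 0, "y": 0, "z": -0.2, "rx": 0, "ry": 0, "rz": 0}, {"x": 0, "y": 0, "z": -0.4, "rx": 0, "ry": 0, "rz": 0}, {"x": 0, "y": 0, "z": -0.4, "rx": 0, "ry": 0, "rz": 0}, {"x": 0, "y": 0, "z": -0.4, "rx": 0, "ry": 0, "rz": 0}, {"x": 0, "y": 0, "z": -0.4, "rx": 0, "ry": 0, "rz": 0}, {"x": 0, "y": 0, "z": -0.4, "rx": 0, "ry": 0, "rz": 0}, {"x": 0, "y": 0, "z": -0.4, "rx": 0, "ry": 0, "rz": 0}, {"x": 0, "y": 0, "z": -0.4, "rx": 0, "ry": 0, "rz": 0}, {"x": 0, "y": 0, "z": -0.4, "rx": 0, "ry": 0, "rz": 0}, {"x": 0, "y": 0, "z": 0, "rx": 0, "ry": 0, "rz": 0}]}}

```text
clock: 9.45
tool_pos: [0.5139, 0.0968, 0.09]
orientation: [180.0, 0.1, -179.1]
force: [-0.2, 0.5, -4.2]
opening: 0.0134
gripper_force: 30.0
```

Run:
```python
from h import *
print(*state(),ctrl.get_obs()['moment'].round(3))
im=cams.snapshot('side'); cv2.imwrite('pics/s2.png',cv2.resize(im[160:320,200:420],None,fx=3,fy=3))
c=cal('wrist'); im=cams.snapshot('wrist'); cv2.imwrite('pics/w3.png',im)
```

```text
9.45 [0.5139 0.0968 0.09  ] [ 1.7995e+02  9.0000e-02 -1.7910e+02] [  32.2   14.   -28.8    0.   -47.2 -121.3] [-0.2  0.5 -4.2] 0.0134 [ 0.115 -0.193 -0.014]
```

View pics/s2.png

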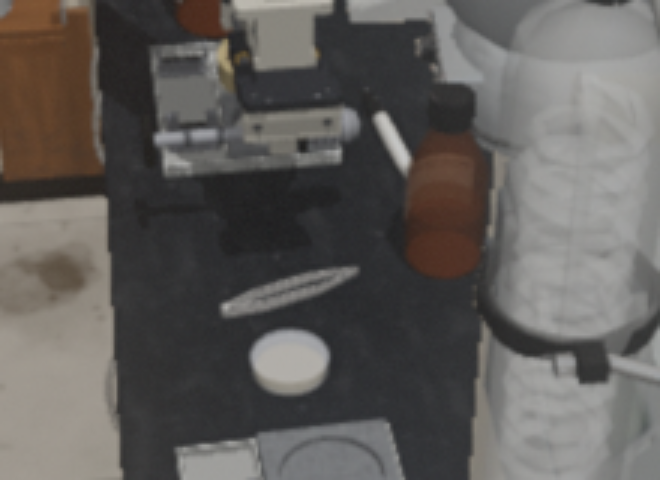

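Request:
{"name": "play_rows", "arguments": {"motion": [{"x": 0.2, "y": 0.3, "z": 0, "rx": 0, "ry": 0, "rz": 0}, {"x": 0.5, "y": 0.8, "z": 0, "rx": 0, "ry": 0, "rz": 0}, {"x": 0.5, "y": 0.8, "z": 0, "rx": 0, "ry": 0, "rz": 0}, {"x": 0.5, "y": 0.8, "z": 0, "rx": 0, "ry": 0, "rz": 0}, {"x": 0.5, "y": 0.8, "z": 0, "rx": 0, "ry": 0, "rz": -0.3}, {"x": 0.4, "y": 0.5, "z": 0, "rx": 0, "ry": 0, "rz": -0.6}, {"x": 0.2, "y": 0, "z": 0, "rx": 0, "ry": 0, "rz": -0.9}, {"x": 0, "y": 0, "z": 0, "rx": 0, "ry": 0, "rz": -0.9}, {"x": 0, "y": 0, "z": 0, "rx": 0, "ry": 0, "rz": -0.9}, {"x": 0, "y": 0, "z": 0, "rx": 0, "ry": 0, "rz": -0.9}, {"x": 0, "y": 0, "z": 0, "rx": 0, "ry": 0, "rz": -0.9}, {"x": 0, "y": 0, "z": 0, "rx": 0, "ry": 0, "rz": -0.9}, {"x": 0, "y": 0, "z": 0, "rx": 0, "ry": 0, "rz": -0.9}, {"x": 0, "y": 0, "z": 0, "rx": 0, "ry": 0, "rz": -0.9}, {"x": 0, "y": 0, "z": 0, "rx": 0, "ry": 0, "rz": -0.9}, {"x": 0, "y": 0, "z": 0, "rx": 0, "ry": 0, "rz": -0.9}, {"x": 0, "y": 0, "z": 0, "rx": 0, "ry": 0, "rz": -0.9}, {"x": 0, "y": 0, "z": 0, "rx": 0, "ry": 0, "rz": -0.9}, {"x": 0, "y": 0, "z": 0, "rx": 0, "ry": 0, "rz": -0.9}, {"x": 0, "y": 0, "z": 0, "rx": 0, "ry": 0, "rz": -0.9}]}}

```text
clock: 12.05
tool_pos: [0.4411, 0.1948, 0.0888]
orientation: [180.0, -0.0, -124.9]
force: [-0.6, -0.3, -3.3]
opening: 0.013
gripper_force: 30.0
```

Request:
{"name": "play_rows", "arguments": {"motion": [{"x": 0, "y": 0, "z": 0, "rx": 0, "ry": 0, "rz": -0.9}, {"x": 0, "y": 0, "z": 0, "rx": 0, "ry": 0, "rz": -0.9}, {"x": 0, "y": 0, "z": 0, "rx": 0, "ry": 0, "rz": -0.9}, {"x": 0, "y": 0, "z": 0, "rx": 0, "ry": 0, "rz": -0.9}, {"x": 0, "y": 0, "z": 0, "rx": 0, "ry": 0, "rz": -0.9}, {"x": 0, "y": 0, "z": 0, "rx": 0, "ry": 0, "rz": -0.9}, {"x": 0, "y": 0, "z": 0, "rx": 0, "ry": 0, "rz": -0.9}, {"x": 0, "y": 0, "z": 0, "rx": 0, "ry": 0, "rz": -0.9}, {"x": 0, "y": 0, "z": 0, "rx": 0, "ry": 0, "rz": -0.9}, {"x": -0.4, "y": 0, "z": 0, "rx": 0, "ry": 0, "rz": -0.6}, {"x": -0.8, "y": 0, "z": 0, "rx": 0, "ry": 0, "rz": 0}, {"x": -0.8, "y": 0, "z": 0, "rx": 0, "ry": 0, "rz": 0}, {"x": -0.8, "y": 0, "z": 0, "rx": 0, "ry": 0, "rz": 0}, {"x": -0.4, "y": 0, "z": 0, "rx": 0, "ry": 0, "rz": 0}, {"x": 0, "y": 0, "z": 0, "rx": 0, "ry": 0, "rz": 0}]}}

```text
clock: 13.92
tool_pos: [0.4422, 0.2756, 0.0888]
orientation: [180.0, -0.0, -90.3]
force: [-0.1, -0.3, -3.6]
opening: 0.0128
gripper_force: 30.0
```

Run:
```python
from h import *
print(*state()); print(ij([.4451,.3054,.0195],[180,0,-89.4]))
im=cams.snapshot('wrist'); cv2.imwrite('pics/w4.png',im); np.save('w4.npy',cal('wrist'),allow_pickle=True)
```

```text
13.93 [0.4422 0.2756 0.0888] [ 1.7998e+02 -2.0000e-02 -9.0260e+01] [ 53.5  14.  -29.   -0.  -47.1 -53.8] [-0.1 -0.3 -3.6] 0.0128
(array([-1.19, -0.11,  2.77]), array([ 0.  , -0.  , -0.21]))
```

View pics/w4.png

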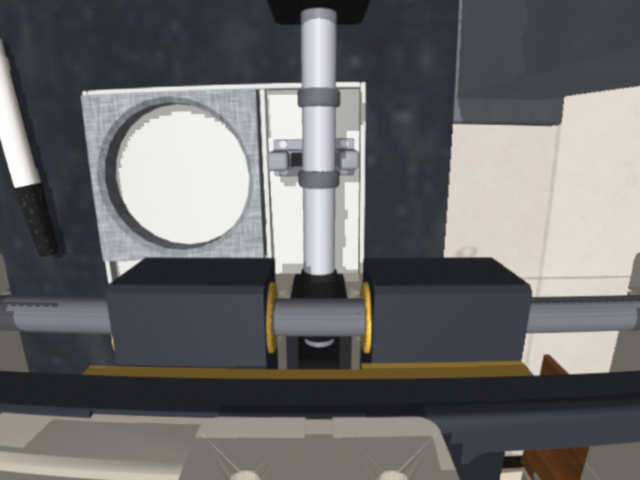

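Request:
{"name": "play_rows", "arguments": {"motion": [{"x": -0.6, "y": -0.1, "z": 0, "rx": 0, "ry": 0, "rz": -0.2}, {"x": -0.6, "y": 0, "z": 0.3, "rx": 0, "ry": 0, "rz": 0}, {"x": 0, "y": 0, "z": 0.5, "rx": 0, "ry": 0, "rz": 0}, {"x": 0, "y": 0, "z": 0.5, "rx": 0, "ry": 0, "rz": 0}, {"x": 0, "y": 0, "z": 0.5, "rx": 0, "ry": 0, "rz": 0}, {"x": 0, "y": 0, "z": 0.4, "rx": 0, "ry": 0, "rz": 0}, {"x": 0, "y": 0, "z": 0.3, "rx": 0, "ry": 0, "rz": 0}, {"x": 0, "y": 0, "z": 0, "rx": 0, "ry": 0, "rz": 0}]}}

```text
clock: 14.98
tool_pos: [0.4446, 0.3044, 0.026]
orientation: [180.0, -0.1, -89.5]
force: [0.3, 0.2, -3.2]
opening: 0.0132
gripper_force: 30.0
```

Run:
```python
from h import *
print(*state()); print(ij([.4451,.3054,.0195],[180,0,-89.4]))
im=cams.snapshot('side'); cv2.imwrite('pics/s3.png',cv2.resize(im[150:260,220:360],None,fx=4,fy=4))
```

```text
14.97 [0.4446 0.3044 0.026 ] [ 1.7996e+02 -5.0000e-02 -8.9520e+01] [ 55.2  20.4 -30.2   0.  -39.4 -54.8] [ 0.3  0.2 -3.2] 0.0132
(array([-0.04, -0.02,  0.26]), array([ 0.01, -0.01, -0.03]))
```

View pics/s3.png

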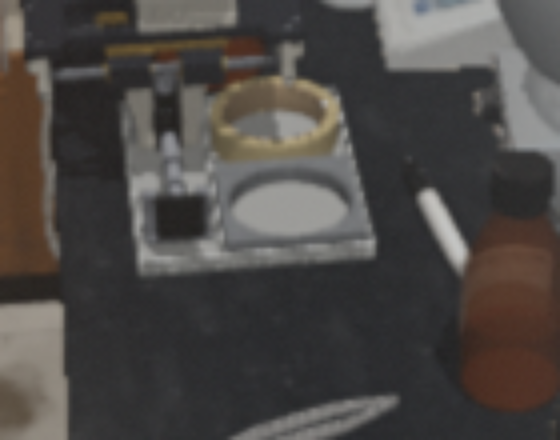

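Probe is in the lane, tail guard (180,215) near the tray end, no contact. Lower the last millimetres, watching force.

Request:
{"name": "play_rows", "arguments": {"motion": [{"x": 0, "y": 0, "z": 0.15, "rx": 0, "ry": 0, "rz": 0}, {"x": 0, "y": 0, "z": 0.1, "rx": 0, "ry": 0, "rz": 0}, {"x": 0, "y": 0, "z": 0, "rx": 0, "ry": 0, "rz": 0}]}}

```text
clock: 15.4
tool_pos: [0.4448, 0.3048, 0.0202]
orientation: [180.0, -0.0, -89.5]
force: [0.0, -1.0, -4.1]
opening: 0.0126
gripper_force: 30.0
```

Request:
{"name": "play_rows", "arguments": {"motion": [{"x": 0, "y": 0, "z": 0.06, "rx": 0, "ry": 0, "rz": 0}, {"x": 0, "y": 0, "z": 0, "rx": 0, "ry": 0, "rz": 0}]}}

```text
clock: 15.65
tool_pos: [0.445, 0.305, 0.0194]
orientation: [-180.0, 0.0, -89.5]
force: [-1.7, -0.9, 3.2]
opening: 0.0131
gripper_force: 30.0
```

Request:
{"name": "play_rows", "arguments": {"fingers": -0.4, "motion": [{"x": 0, "y": 0, "z": 0, "rx": 0, "ry": 0, "rz": 0}, {"x": 0, "y": 0, "z": 0, "rx": 0, "ry": 0, "rz": 0}, {"x": 0, "y": 0, "z": 0, "rx": 0, "ry": 0, "rz": 0}, {"x": 0, "y": 0, "z": -0.3, "rx": 0, "ry": 0, "rz": 0}, {"x": 0, "y": 0, "z": -0.8, "rx": 0, "ry": 0, "rz": 0}, {"x": 0, "y": 0, "z": -1, "rx": 0, "ry": 0, "rz": 0}, {"x": 0, "y": 0, "z": -1, "rx": 0, "ry": 0, "rz": 0}, {"x": 0, "y": 0, "z": -1, "rx": 0, "ry": 0, "rz": 0}, {"x": 0, "y": 0, "z": -1, "rx": 0, "ry": 0, "rz": 0.8}, {"x": 0, "y": 0, "z": -1, "rx": 0, "ry": 0, "rz": 1}, {"x": 0, "y": 0, "z": -1, "rx": 0, "ry": 0, "rz": 1}, {"x": 0, "y": 0, "z": -1, "rx": 0, "ry": 0, "rz": 1}, {"x": 0, "y": 0, "z": -1, "rx": 0, "ry": 0, "rz": 1}, {"x": 0, "y": 0, "z": -1, "rx": 0, "ry": 0, "rz": 1}]}}

```text
clock: 17.4
tool_pos: [0.4447, 0.3046, 0.2727]
orientation: [-180.0, 0.0, -112.8]
force: [-0.0, 1.1, 0.2]
opening: 0.0261
gripper_force: 0.0
```

Run:
```python
from h import *
print(*state())
im=cams.snapshot('side'); cv2.imwrite('pics/s4.png',cv2.resize(im[150:270,220:380],None,fx=4,fy=4))
im=cams.snapshot('wrist'); cv2.imwrite('pics/w5.png',im); np.save('w5.npy',cal('wrist'),allow_pickle=True)
```

```text
17.4 [0.4447 0.3046 0.2727] [-1.7999e+02  3.0000e-02 -1.1284e+02] [ 55.3   6.1 -12.3  -0.  -71.6 -78.1] [-0.   1.1  0.2] 0.0261
```

View pics/s4.png

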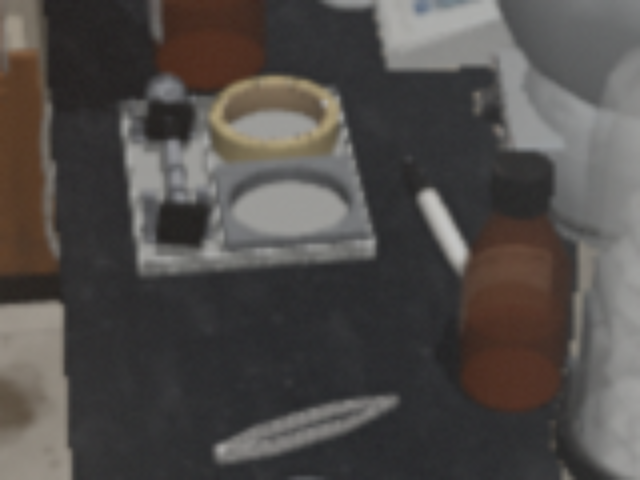

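Run:
```python
from h import *
t,s=cal('top'),cal('side')
print(tri(t,(301.2,207.9),s,(350.8,190)).round(4), onz(t,301.2,207.9,.172).round(4), onz(s,350.8,190,.172).round(4))
print('base side',onz(s,(462+562)/8+220,412/4+150,0).round(4), 'jar', tri(t,(741/2.25+155,102/2.25+195),s,(307,353)).round(4))
p=ij([.60,.1,.285],[180,0,-180]); print(p)
im=cv2.imread('pics/top0.png'); m=(im[195:250,285:320].max(2)<45); n,l,st,ce=cv2.connectedComponentsWithStats(m.astype(np.uint8)); print([(st[i].tolist(),(ce[i]+[285,195]).round(1).tolist()) for i in range(1,n) if st[i][4]>30])
```

```text
[0.6469 0.0348 0.172 ] [0.6445 0.0348] [0.6493 0.0357]
base side [0.6438 0.002 ] jar [ 0.4777 -0.4505  0.1644]
(array([ 5.19, -8.87, -0.41]), array([1.00e-02, 8.00e-02, 1.68e+01]))
[([21, 0, 14, 11, 121], [312.9, 199.8]), ([10, 13, 13, 8, 35], [300.9, 212.3]), ([0, 23, 26, 22, 201], [291.1, 231.6])]
```

Run:
```python
from h import *
c=np.load('w5.npy',allow_pickle=True).item(); im=cv2.imread('pics/w5.png')
p=proj(c,[.6455,.035,.172]); print(p, proj(c,[.6455,.035,0]))
u,v=int(p[0]),int(p[1]); x0,y0=max(u-100,0),max(v-100,0)
cv2.imwrite('pics/w5c.png',cv2.resize(im[y0:v+100,x0:u+100],None,fx=3,fy=3)); print(x0,y0)
```

```text
[-101.75724781   -9.92592663] [45.65011534 34.99688373]
0 0
```

View pics/w5c.png

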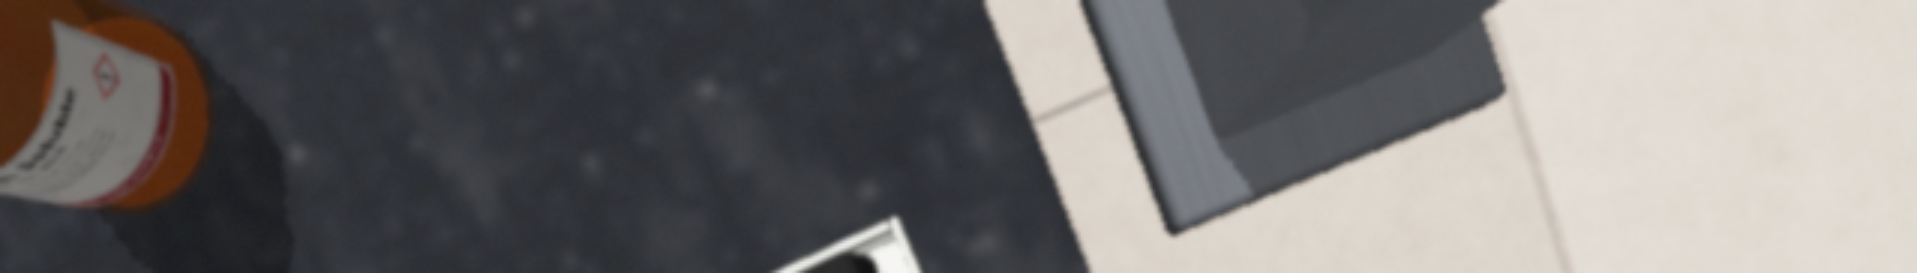

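Request:
{"name": "play_rows", "arguments": {"fingers": 0.4, "motion": [{"x": 0.35, "y": -1, "z": 0, "rx": 0, "ry": 0, "rz": 0}, {"x": 0.35, "y": -1, "z": 0, "rx": 0, "ry": 0, "rz": 0}, {"x": 0.35, "y": -1, "z": 0, "rx": 0, "ry": 0, "rz": 0}, {"x": 0.35, "y": -1, "z": 0, "rx": 0, "ry": 0, "rz": 0}, {"x": 0.35, "y": -1, "z": 0, "rx": 0, "ry": 0, "rz": 0}, {"x": 0.35, "y": -0.9, "z": 0, "rx": 0, "ry": 0, "rz": 0}, {"x": 0, "y": 0, "z": 0, "rx": 0, "ry": 0, "rz": 0}]}}

```text
clock: 18.38
tool_pos: [0.5611, 0.1983, 0.2707]
orientation: [180.0, -0.1, -112.8]
force: [-0.2, 0.3, -0.0]
opening: 0.061
gripper_force: 0.0
```

Run:
```python
from h import *
print(*state()); c=cal('wrist')
im=cams.snapshot('wrist'); cv2.imwrite('pics/w6.png',im); np.save('w6.npy',c,allow_pickle=True)
p=proj(c,[.6455,.035,.172]); print(p)
u,v=int(p[0]),int(p[1]); x0,y0=max(u-90,0),max(v-70,0); print(x0,y0)
cr=im[y0:v+70,x0:u+90]; cv2.imwrite('pics/w6c.png',cv2.resize(cr,None,fx=3,fy=3))
```

```text
18.38 [0.5611 0.1983 0.2707] [ 1.7997e+02 -5.0000e-02 -1.1279e+02] [ 38.3  11.7  -5.8  -0.  -72.6 -61.1] [-0.2  0.3 -0. ] 0.061
[92.29215116 51.80145079]
2 0
```

View pics/w6c.png

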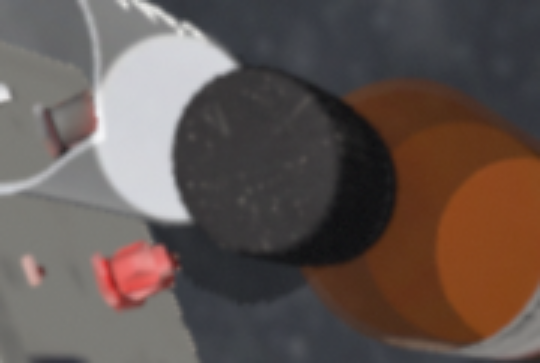

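Run:
```python
from h import *
c=np.load('w6.npy',allow_pickle=True).item()
print(onz(c,88,53.3,.172), [np.linalg.norm(onz(c,2+a/3,b/3,.172)-onz(c,2+d/3,e/3,.172)) for a,b,d,e in[(174,150,342,170)]])
```

```text
[0.64847151 0.03457651] [np.float64(0.036989928720473145)]
```

Request:
{"name": "play_rows", "arguments": {"motion": [{"x": 0.92, "y": -0.39, "z": 0, "rx": 0, "ry": 0, "rz": 0}, {"x": 0.92, "y": -0.39, "z": 0, "rx": 0, "ry": 0, "rz": 0}, {"x": 0.92, "y": -0.39, "z": 0, "rx": 0, "ry": 0, "rz": 0}, {"x": 0.92, "y": -0.39, "z": 0, "rx": 0, "ry": 0, "rz": 1}, {"x": 0, "y": 0, "z": 0, "rx": 0, "ry": 0, "rz": 1}, {"x": 0, "y": 0, "z": 0, "rx": 0, "ry": 0, "rz": 1}, {"x": 0, "y": 0, "z": 0, "rx": 0, "ry": 0, "rz": 1}, {"x": 0, "y": 0, "z": 0, "rx": 0, "ry": 0, "rz": 1}, {"x": 0, "y": 0, "z": 0, "rx": 0, "ry": 0, "rz": 1}, {"x": 0, "y": 0, "z": 0, "rx": 0, "ry": 0, "rz": 1}, {"x": 0, "y": 0, "z": 0, "rx": 0, "ry": 0, "rz": 1}, {"x": 0, "y": 0, "z": 0, "rx": 0, "ry": 0, "rz": 1}, {"x": 0, "y": 0, "z": 0, "rx": 0, "ry": 0, "rz": 1}, {"x": 0, "y": 0, "z": 0, "rx": 0, "ry": 0, "rz": 1}, {"x": 0, "y": 0, "z": 0, "rx": 0, "ry": 0, "rz": 1}, {"x": 0, "y": 0, "z": 0, "rx": 0, "ry": 0, "rz": 1}, {"x": 0, "y": 0, "z": 0, "rx": 0, "ry": 0, "rz": 1}, {"x": 0, "y": 0, "z": 0, "rx": 0, "ry": 0, "rz": 1}, {"x": 0, "y": 0, "z": 0, "rx": 0, "ry": 0, "rz": 1}]}}

```text
clock: 20.8
tool_pos: [0.5606, 0.0985, 0.2716]
orientation: [180.0, 0.0, -176.9]
force: [0.1, -1.1, -0.9]
opening: 0.0615
gripper_force: 0.0
```

Request:
{"name": "play_rows", "arguments": {"motion": [{"x": -0.85, "y": -0.64, "z": 0, "rx": 0, "ry": 0, "rz": 0}, {"x": -0.85, "y": -0.64, "z": 0, "rx": 0, "ry": 0, "rz": 0}, {"x": -0.85, "y": -0.64, "z": 0, "rx": 0, "ry": 0, "rz": 0}, {"x": -0.85, "y": -0.64, "z": 0.5, "rx": 0, "ry": 0, "rz": 0}, {"x": 0, "y": 0, "z": 0.5, "rx": 0, "ry": 0, "rz": 0}, {"x": 0, "y": 0, "z": 0, "rx": 0, "ry": 0, "rz": 0}]}}

```text
clock: 21.55
tool_pos: [0.6484, 0.0398, 0.2451]
orientation: [-180.0, -0.1, -176.7]
force: [-0.2, -0.0, 0.4]
opening: 0.0611
gripper_force: 0.0
```

Run:
```python
from h import *
print(*state()); print(ij([.6485,.0347,.150],[180,0,-180]))
```

```text
21.55 [0.6484 0.0398 0.2451] [-1.7998e+02 -1.4000e-01 -1.7675e+02] [  20.7   17.7   -1.1   -0.   -71.4 -107.4] [-0.2 -0.   0.4] 0.0611
(array([-0. , -0.2,  3.8]), array([-0.01, -0.03,  0.81]))
```

Request:
{"name": "play_rows", "arguments": {"motion": [{"x": 0, "y": -0.2, "z": 0.5, "rx": 0, "ry": 0, "rz": 0}, {"x": 0, "y": 0, "z": 0.8, "rx": 0, "ry": 0, "rz": 0}, {"x": 0, "y": 0, "z": 0.8, "rx": 0, "ry": 0, "rz": 0}, {"x": 0, "y": 0, "z": 0.8, "rx": 0, "ry": 0, "rz": 0}, {"x": 0, "y": 0, "z": 0.6, "rx": 0, "ry": 0, "rz": 0}, {"x": 0, "y": 0, "z": 0.3, "rx": 0, "ry": 0, "rz": 0}, {"x": 0, "y": 0, "z": 0, "rx": 0, "ry": 0, "rz": 0}]}}

```text
clock: 22.42
tool_pos: [0.6498, 0.0355, 0.1511]
orientation: [-180.0, -0.0, -176.7]
force: [0.1, -0.6, 0.4]
opening: 0.0614
gripper_force: 0.0
```

Request:
{"name": "play_rows", "arguments": {"fingers": -1, "motion": [{"x": 0, "y": 0, "z": 0, "rx": 0, "ry": 0, "rz": 0}, {"x": 0, "y": 0, "z": 0, "rx": 0, "ry": 0, "rz": 0}, {"x": 0, "y": 0, "z": 0, "rx": 0, "ry": 0, "rz": 0}, {"x": 0, "y": 0, "z": 0, "rx": 0, "ry": 0, "rz": 0}, {"x": 0, "y": 0, "z": 0, "rx": 0, "ry": 0, "rz": 0}]}}

```text
clock: 23.05
tool_pos: [0.6502, 0.0353, 0.1518]
orientation: [-180.0, 0.0, -176.7]
force: [0.2, -1.5, 2.8]
opening: 0.0375
gripper_force: 29.9
```

Request:
{"name": "play_rows", "arguments": {"motion": [{"x": 0, "y": 0, "z": -0.2, "rx": 0, "ry": 0, "rz": 0}, {"x": 0, "y": 0, "z": -0.5, "rx": 0, "ry": 0, "rz": 0}, {"x": 0, "y": 0, "z": -0.5, "rx": 0, "ry": 0, "rz": 0}, {"x": 0, "y": 0, "z": -0.5, "rx": 0, "ry": 0, "rz": 0}, {"x": 0, "y": 0, "z": -0.5, "rx": 0, "ry": 0, "rz": 0}, {"x": 0, "y": 0, "z": 0, "rx": 0, "ry": 0, "rz": 0}]}}

```text
clock: 23.8
tool_pos: [0.6506, 0.0357, 0.2079]
orientation: [180.0, 0.1, -176.7]
force: [0.9, 0.6, -2.9]
opening: 0.0373
gripper_force: 29.9
```

Run:
```python
from h import *
print(*state()); print(ij([.5264,.2338,.21],[180,0,-177]))
```

```text
23.8 [0.6506 0.0357 0.2079] [ 1.7997e+02  1.5000e-01 -1.7671e+02] [  20.3   18.9   -4.2    0.   -66.7 -107. ] [ 0.9  0.6 -2.9] 0.0373
(array([ 4.51,  8.2 , -0.09]), array([0.01, 0.04, 0.07]))
```

Request:
{"name": "play_rows", "arguments": {"motion": [{"x": 0.4, "y": 0, "z": 0, "rx": 0, "ry": 0, "rz": 0}, {"x": 0.9, "y": 0, "z": 0, "rx": 0, "ry": 0, "rz": 0}, {"x": 0.9, "y": 0.2, "z": 0, "rx": 0, "ry": 0, "rz": 0}, {"x": 0.9, "y": 0.5, "z": 0, "rx": 0, "ry": 0, "rz": 0}, {"x": 0.9, "y": 0.8, "z": 0, "rx": 0, "ry": 0, "rz": 0}, {"x": 0.5, "y": 0.9, "z": 0, "rx": 0, "ry": 0, "rz": 0}, {"x": 0, "y": 0.9, "z": 0, "rx": 0, "ry": 0, "rz": 0}, {"x": 0, "y": 0.9, "z": 0, "rx": 0, "ry": 0, "rz": 0}, {"x": 0, "y": 0.9, "z": 0, "rx": 0, "ry": 0, "rz": 0}, {"x": 0, "y": 0.9, "z": 0, "rx": 0, "ry": 0, "rz": 0}, {"x": 0, "y": 0.9, "z": 0, "rx": 0, "ry": 0, "rz": 0}, {"x": 0, "y": 0.8, "z": 0, "rx": 0, "ry": 0, "rz": 0}, {"x": 0, "y": 0.5, "z": 0, "rx": 0, "ry": 0, "rz": 0}, {"x": 0, "y": 0, "z": 0, "rx": 0, "ry": 0, "rz": 0}]}}

```text
clock: 25.55
tool_pos: [0.5257, 0.2346, 0.2061]
orientation: [-180.0, -0.0, -176.7]
force: [0.2, 0.2, -3.5]
opening: 0.0374
gripper_force: 29.9
```

Run:
```python
from h import *
print(*state()); print(ij([.5264,.2338,.155],[180,0,-177]))
```

```text
25.55 [0.5257 0.2346 0.2061] [-1.7998e+02 -2.0000e-02 -1.7665e+02] [  43.5   12.1  -13.9    0.   -64.1 -130.2] [ 0.2  0.2 -3.5] 0.0374
(array([-0.03, -0.03,  2.04]), array([-0.  , -0.  ,  0.09]))
```

Request:
{"name": "play_rows", "arguments": {"motion": [{"x": 0, "y": 0, "z": 0.4, "rx": 0, "ry": 0, "rz": 0}, {"x": 0, "y": 0, "z": 0.5, "rx": 0, "ry": 0, "rz": 0}, {"x": 0, "y": 0, "z": 0.5, "rx": 0, "ry": 0, "rz": 0}, {"x": 0, "y": 0, "z": 0.4, "rx": 0, "ry": 0, "rz": 0}, {"x": 0, "y": 0, "z": 0.15, "rx": 0, "ry": 0, "rz": 0}, {"x": 0, "y": 0, "z": 0, "rx": 0, "ry": 0, "rz": 0}]}}

```text
clock: 26.3
tool_pos: [0.5259, 0.2336, 0.1574]
orientation: [-180.0, -0.0, -176.7]
force: [-0.6, 0.0, -3.6]
opening: 0.0377
gripper_force: 29.9
```

Request:
{"name": "play_rows", "arguments": {"motion": [{"x": 0, "y": 0, "z": 0.1, "rx": 0, "ry": 0, "rz": 0}, {"x": 0, "y": 0, "z": 0.05, "rx": 0, "ry": 0, "rz": 0}, {"x": 0, "y": 0, "z": 0, "rx": 0, "ry": 0, "rz": 0}]}}

```text
clock: 26.68
tool_pos: [0.5263, 0.2339, 0.1547]
orientation: [180.0, 0.1, -176.7]
force: [-0.1, -0.9, 3.0]
opening: 0.0373
gripper_force: 29.9
```

Request:
{"name": "play_rows", "arguments": {"fingers": 0.4, "motion": [{"x": 0, "y": 0, "z": 0, "rx": 0, "ry": 0, "rz": 0}, {"x": 0, "y": 0, "z": 0, "rx": 0, "ry": 0, "rz": 0}, {"x": 0, "y": 0, "z": 0, "rx": 0, "ry": 0, "rz": 0}, {"x": 0, "y": 0, "z": -0.5, "rx": 0, "ry": 0, "rz": 0}, {"x": 0, "y": 0, "z": -1, "rx": 0, "ry": 0, "rz": 0}, {"x": 0, "y": 0, "z": -1, "rx": 0, "ry": 0, "rz": 0}, {"x": 0, "y": 0, "z": -1, "rx": 0, "ry": 0, "rz": 0}, {"x": 0, "y": 0, "z": -1, "rx": 0, "ry": 0, "rz": 0}, {"x": 0.38, "y": -0.71, "z": 0, "rx": 0, "ry": 0, "rz": -1}, {"x": 0.38, "y": -0.71, "z": 0, "rx": 0, "ry": 0, "rz": -1}, {"x": 0.38, "y": -0.71, "z": 0, "rx": 0, "ry": 0, "rz": -1}, {"x": 0.38, "y": -0.71, "z": 0, "rx": 0, "ry": 0, "rz": -1}, {"x": 0.38, "y": -0.71, "z": 0, "rx": 0, "ry": 0, "rz": -1}, {"x": 0.38, "y": -0.71, "z": 0, "rx": 0, "ry": 0, "rz": -1}, {"x": 0.38, "y": -0.71, "z": 0, "rx": 0, "ry": 0, "rz": -1}, {"x": 0.38, "y": -0.71, "z": 0, "rx": 0, "ry": 0, "rz": -1}, {"x": 0.38, "y": -0.71, "z": 0, "rx": 0, "ry": 0, "rz": -1}, {"x": 0.38, "y": -0.71, "z": 0, "rx": 0, "ry": 0, "rz": -1}, {"x": 0.38, "y": -0.71, "z": 0, "rx": 0, "ry": 0, "rz": -1}]}}

```text
clock: 29.05
tool_pos: [0.5077, 0.0177, 0.2674]
orientation: [-180.0, 0.1, -132.6]
force: [0.7, 0.3, 0.2]
opening: 0.0616
gripper_force: 0.0
```

Request:
{"name": "play_rows", "arguments": {"fingers": 1, "motion": [{"x": 0.82, "y": -0.13, "z": 0, "rx": 0, "ry": 0, "rz": -1}, {"x": 0.82, "y": -0.13, "z": 0, "rx": 0, "ry": 0, "rz": -1}, {"x": 0.82, "y": -0.13, "z": 0, "rx": 0, "ry": 0, "rz": -1}, {"x": 0.82, "y": -0.13, "z": 0, "rx": 0, "ry": 0, "rz": -1}, {"x": 0.82, "y": -0.13, "z": 0, "rx": 0, "ry": 0, "rz": -1}, {"x": 0.82, "y": -0.13, "z": 0, "rx": 0, "ry": 0, "rz": -1}, {"x": 0.82, "y": -0.13, "z": 0, "rx": 0, "ry": 0, "rz": -1}, {"x": 0.82, "y": -0.13, "z": 0, "rx": 0, "ry": 0, "rz": -1}, {"x": 0.82, "y": -0.13, "z": 0, "rx": 0, "ry": 0, "rz": -1}, {"x": 0.82, "y": -0.13, "z": 0, "rx": 0, "ry": 0, "rz": -1}, {"x": 0.82, "y": -0.13, "z": 0, "rx": 0, "ry": 0, "rz": -1}, {"x": 0, "y": 0, "z": 0, "rx": 0, "ry": 0, "rz": 0}]}}

```text
clock: 30.55
tool_pos: [0.4548, -0.199, 0.2669]
orientation: [-180.0, -0.0, -88.8]
force: [0.2, -0.2, 0.2]
opening: 0.0877
gripper_force: 0.0
```

Run:
```python
from h import *
print(*state()); c=cal('wrist')
im=cams.snapshot('wrist'); cv2.imwrite('pics/w7.png',im); np.save('w7.npy',c,allow_pickle=True)
```

```text
30.55 [ 0.4548 -0.199   0.2669] [-1.7998e+02 -1.0000e-02 -8.8800e+01] [ -0.9   2.  -17.6   0.  -70.4   2.1] [ 0.2 -0.2  0.2] 0.0877
```

View pics/w7.png

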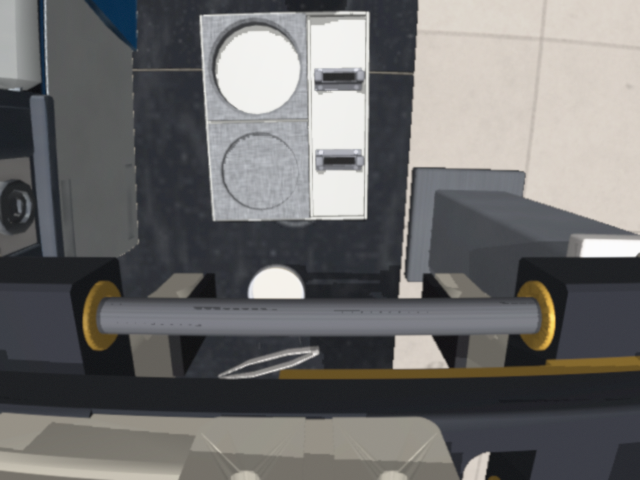

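Run:
```python
from h import *
c=np.load('w7.npy',allow_pickle=True).item(); im=cv2.imread('pics/w7.png')
t,Rt,a=tray(c,im,[(370,12),(367,218),(212,220),(201,14)])
t2,_,_=tray(c,im,[(370,12),(367,218),(212,220),(201,14)],.020)
for n,l in dict(well=(28.5,-50),dish=(28.5,50),fc=(-52,0)).items(): print(n,(t+Rt@np.array(l)/1e3).round(4), proj(c,[*(t+Rt@np.array(l)/1e3),.003]).round(0))
# circles check: well floor white disc, uprights
print('upr', [onz(c,u,v,.031).round(4) for u,v in[(339,77),(339,159)]])
m=(im[25:115,212:305].min(2)>215).astype(np.uint8); n,l,st,ce=cv2.connectedComponentsWithStats(m); i=1+st[1:,4].argmax(); p=ce[i]+[212,25]; print('wellfloor',p,onz(c,*p,.003).round(4),st[i])
print(ij([.476,-.33,.267],[180,0,-90]))
```

```text
tray [ 0.49   -0.2784] 1.95 resid mm [[0.4, 0.5], [0.2, -0.6], [-0.2, -0.1], [-0.4, 0.2]]
tray [ 0.4893 -0.2781] 1.95 resid mm [[1.9, 2.6], [1.9, -2.5], [-1.7, -2.2], [-2.1, 2.1]]
well [ 0.5202 -0.3274] [257.  70.]
dish [ 0.5167 -0.2274] [261. 170.]
fc [ 0.438  -0.2802] [338. 120.]
upr [array([ 0.4393, -0.3184]), array([ 0.437 , -0.2422])]
wellfloor [257.87745468  71.4548716 ] [ 0.5195 -0.3261] [   5    6   83   83 5296]
(array([ 5.28, -0.75, -0.01]), array([-0.01, -0.  ,  0.29]))
```

Request:
{"name": "play_rows", "arguments": {"motion": [{"x": 1, "y": -0.15, "z": 0, "rx": 0, "ry": 0, "rz": 0}, {"x": 1, "y": -0.15, "z": 0, "rx": 0, "ry": 0, "rz": 0}, {"x": 1, "y": -0.15, "z": 0, "rx": 0, "ry": 0, "rz": 0}, {"x": 1, "y": -0.15, "z": 0, "rx": 0, "ry": 0, "rz": 0}, {"x": 0, "y": 0, "z": 0, "rx": 0, "ry": 0, "rz": 0}]}}

```text
clock: 31.22
tool_pos: [0.4721, -0.2982, 0.2663]
orientation: [180.0, -0.0, -88.8]
force: [0.0, -0.3, -0.7]
opening: 0.0876
gripper_force: 0.0
```

Run:
```python
from h import *
print(*state()); c=cal('wrist')
im=cams.snapshot('wrist'); cv2.imwrite('pics/w8.png',im)
h=cv2.cvtColor(im,cv2.COLOR_BGR2HSV); m=cv2.inRange(h,(100,120,60),(130,255,255)); m[255:]=0
n,l,st,ce=cv2.connectedComponentsWithStats(m); i=1+st[1:,4].argmax(); print(st[i],ce[i],onz(c,*ce[i],.166))
cn=max(cv2.findContours((l==i).astype(np.uint8),0,2)[0],key=cv2.contourArea)
# split top face from side by brightness
v=h[...,2][l==i]; print(np.percentile(v,[5,25,50,75,95]), cv2.minEnclosingCircle(cn), proj(c,[.4777,-.4505,.166]))
x,y,w,hh=st[i][:4]; cv2.imwrite('pics/w8c.png',cv2.resize(im[max(y-30,0):y+hh+30,max(x-30,0):x+w+30],None,fx=2.5,fy=2.5))
```

```text
31.23 [ 0.4721 -0.2982  0.2663] [179.98  -0.   -88.84] [-12.2   8.2 -10.7   0.  -71.2  13.3] [ 0.  -0.3 -0.7] 0.0876
[  76   55   83   99 5114] [120.44896363  99.02463825] [ 0.60024474 -0.38481254]
[86. 88. 88. 89. 96.] ((118.5, 105.5), 61.77792739868164) [316.17007622 -13.14909029]
```

Request:
{"name": "play_rows", "arguments": {"motion": [{"x": 1, "y": 0, "z": 0, "rx": 0, "ry": 0, "rz": 0}, {"x": 1, "y": 0, "z": 0, "rx": 0, "ry": 0, "rz": 0}, {"x": 0.5, "y": 0, "z": 0, "rx": 0, "ry": 0, "rz": 0}, {"x": 0, "y": 0, "z": 0, "rx": 0, "ry": 0, "rz": 0}]}}

```text
clock: 31.78
tool_pos: [0.4733, -0.3599, 0.2662]
orientation: [180.0, 0.0, -88.8]
force: [-0.5, 0.4, -1.2]
opening: 0.0881
gripper_force: 0.0
```

Run:
```python
from h import *
print(*state()); c=cal('wrist')
im=cams.snapshot('wrist'); cv2.imwrite('pics/w9.png',im)
p=proj(c,[.4777,-.4505,.166]); print(p)
h=cv2.cvtColor(im,cv2.COLOR_BGR2HSV); m=cv2.inRange(h,(100,120,60),(130,255,255)); m[255:]=0; m[:,:200]=0
n,l,st,ce=cv2.connectedComponentsWithStats(m); i=1+st[1:,4].argmax(); print(st[i],ce[i],onz(c,*ce[i],.166))
x,y,w,hh=st[i][:4]; print([onz(c,a,b,.166).round(4).tolist() for a,b in[(x,y+hh/2),(x+w,y+hh/2),(x+w/2,y),(x+w/2,y+hh)]])
v=h[...,2][l==i]; print(np.percentile(v,[5,25,50,75,95]))
cv2.imwrite('pics/w9c.png',cv2.resize(im[max(y-40,0):y+hh+40,max(x-40,0):x+w+40],None,fx=2.5,fy=2.5))
```

```text
31.77 [ 0.4733 -0.3599  0.2662] [ 1.7999e+02  1.0000e-02 -8.8760e+01] [-18.4  11.7  -6.3  -0.  -72.   19.7] [-0.5  0.4 -1.2] 0.0881
[316.37947208  93.71589901]
[ 264   34  101  103 8104] [314.19323791  84.67324778] [ 0.47915727 -0.45584783]
[[0.5101, -0.4548], [0.4478, -0.4561], [0.4796, -0.4854], [0.4783, -0.4242]]
[224. 254. 255. 255. 255.]
```

View pics/w9c.png

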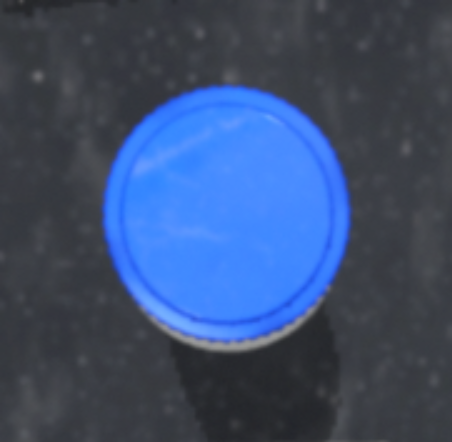

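Request:
{"name": "play_rows", "arguments": {"motion": [{"x": 0.9, "y": -0.15, "z": 0, "rx": 0, "ry": 0, "rz": 0}, {"x": 1, "y": 0, "z": 0, "rx": 0, "ry": 0, "rz": 0}, {"x": 1, "y": 0, "z": 0, "rx": 0, "ry": 0, "rz": 0}, {"x": 0.9, "y": 0, "z": 0, "rx": 0, "ry": 0, "rz": 0}, {"x": 0, "y": 0, "z": 0.8, "rx": 0, "ry": 0, "rz": 0}, {"x": 0, "y": 0, "z": 1, "rx": 0, "ry": 0, "rz": 0}, {"x": 0, "y": 0, "z": 1, "rx": 0, "ry": 0, "rz": 0}, {"x": 0, "y": 0, "z": 0, "rx": 0, "ry": 0, "rz": 0}]}}

```text
clock: 32.83
tool_pos: [0.4783, -0.4547, 0.1942]
orientation: [179.8, 0.1, -88.7]
force: [0.4, -0.3, 0.5]
opening: 0.0876
gripper_force: 0.0
```

Run:
```python
from h import *
print(*state()); print(ij([.479,-.455,.150],[180,0,-89]))
```

```text
32.83 [ 0.4783 -0.4547  0.1942] [ 1.7981e+02  1.3000e-01 -8.8730e+01] [-26.7  20.5  -3.8  -0.  -66.   28. ] [ 0.4 -0.3  0.5] 0.0876
(array([ 0.02, -0.03,  1.77]), array([0.05, 0.03, 0.07]))
```

Request:
{"name": "play_rows", "arguments": {"motion": [{"x": 0, "y": 0, "z": 0.7, "rx": 0, "ry": 0, "rz": 0}, {"x": 0, "y": 0, "z": 0.6, "rx": 0, "ry": 0, "rz": 0}, {"x": 0, "y": 0, "z": 0.4, "rx": 0, "ry": 0, "rz": 0}, {"x": 0, "y": 0, "z": 0, "rx": 0, "ry": 0, "rz": 0}]}}

```text
clock: 33.33
tool_pos: [0.4788, -0.4548, 0.1528]
orientation: [179.9, 0.1, -88.7]
force: [-0.4, 0.6, -0.1]
opening: 0.0874
gripper_force: 0.0
```

Request:
{"name": "play_rows", "arguments": {"fingers": -1, "motion": [{"x": 0, "y": 0, "z": 0, "rx": 0, "ry": 0, "rz": 0}, {"x": 0, "y": 0, "z": 0, "rx": 0, "ry": 0, "rz": 0}, {"x": 0, "y": 0, "z": 0, "rx": 0, "ry": 0, "rz": 0}, {"x": 0, "y": 0, "z": 0, "rx": 0, "ry": 0, "rz": 0}, {"x": 0, "y": 0, "z": 0, "rx": 0, "ry": 0, "rz": 0}]}}

```text
clock: 33.95
tool_pos: [0.4793, -0.4552, 0.1542]
orientation: [-180.0, -0.0, -88.7]
force: [-0.0, -0.3, 3.1]
opening: 0.0605
gripper_force: 30.0
```

Request:
{"name": "play_rows", "arguments": {"motion": [{"x": 0, "y": 0, "z": -0.2, "rx": 0, "ry": 0, "rz": 0}, {"x": 0, "y": 0, "z": -0.5, "rx": 0, "ry": 0, "rz": 0}, {"x": 0, "y": 0, "z": -0.5, "rx": 0, "ry": 0, "rz": 0}, {"x": 0, "y": 0, "z": -0.5, "rx": 0, "ry": 0, "rz": 0}, {"x": 0, "y": 0, "z": -0.5, "rx": 0, "ry": 0, "rz": 0}, {"x": 0, "y": 0, "z": 0, "rx": 0, "ry": 0, "rz": 0}]}}

```text
clock: 34.7
tool_pos: [0.4799, -0.4554, 0.2104]
orientation: [-179.9, -0.1, -88.7]
force: [0.6, -0.0, -2.3]
opening: 0.0602
gripper_force: 30.0
```

Run:
```python
from h import *
print(*state()); print(ij([.520,-.327,.205],[180,0,-89]))
```

```text
34.7 [ 0.4799 -0.4554  0.2104] [-1.7988e+02 -8.0000e-02 -8.8700e+01] [-26.6  19.8  -2.6   0.  -67.5  27.9] [ 0.6 -0.  -2.3] 0.0602
(array([-5.1 , -1.72,  0.21]), array([-0.03, -0.02,  0.07]))
```

Request:
{"name": "play_rows", "arguments": {"motion": [{"x": -0.4, "y": -0.15, "z": 0, "rx": 0, "ry": 0, "rz": 0}, {"x": -0.9, "y": -0.3, "z": 0, "rx": 0, "ry": 0, "rz": 0}, {"x": -0.9, "y": -0.3, "z": 0, "rx": 0, "ry": 0, "rz": 0}, {"x": -0.9, "y": -0.3, "z": 0, "rx": 0, "ry": 0, "rz": 0}, {"x": -0.9, "y": -0.3, "z": 0, "rx": 0, "ry": 0, "rz": 0}, {"x": -0.8, "y": -0.25, "z": 0, "rx": 0, "ry": 0, "rz": 0}, {"x": -0.3, "y": -0.1, "z": 0, "rx": 0, "ry": 0, "rz": 0}, {"x": 0, "y": 0, "z": 0, "rx": 0, "ry": 0, "rz": 0}]}}

```text
clock: 35.7
tool_pos: [0.519, -0.3261, 0.2088]
orientation: [180.0, 0.0, -88.7]
force: [0.9, -0.5, -1.5]
opening: 0.0607
gripper_force: 30.0
```

Run:
```python
from h import *
print(*state()); print(ij([.520,-.327,.157],[180,0,-89]))
```

```text
35.7 [ 0.519  -0.3261  0.2088] [179.99   0.   -88.66] [-13.9  15.4  -9.    0.  -65.6  15.3] [ 0.9 -0.5 -1.5] 0.0607
(array([ 0.04, -0.04,  2.07]), array([0.  , 0.  , 0.09]))
```

Request:
{"name": "play_rows", "arguments": {"motion": [{"x": 0, "y": 0, "z": 0.4, "rx": 0, "ry": 0, "rz": 0}, {"x": 0, "y": 0, "z": 0.5, "rx": 0, "ry": 0, "rz": 0}, {"x": 0, "y": 0, "z": 0.5, "rx": 0, "ry": 0, "rz": 0}, {"x": 0, "y": 0, "z": 0.4, "rx": 0, "ry": 0, "rz": 0}, {"x": 0, "y": 0, "z": 0.2, "rx": 0, "ry": 0, "rz": 0}, {"x": 0, "y": 0, "z": 0.08, "rx": 0, "ry": 0, "rz": 0}, {"x": 0, "y": 0, "z": 0, "rx": 0, "ry": 0, "rz": 0}]}}

```text
clock: 36.58
tool_pos: [0.5191, -0.3268, 0.1573]
orientation: [-180.0, -0.0, -88.7]
force: [-1.5, -0.8, 1.3]
opening: 0.0608
gripper_force: 30.0
```

Request:
{"name": "play_rows", "arguments": {"fingers": 1, "motion": [{"x": 0, "y": 0, "z": 0.02, "rx": 0, "ry": 0, "rz": 0}, {"x": 0, "y": 0, "z": 0, "rx": 0, "ry": 0, "rz": 0}, {"x": 0, "y": 0, "z": 0, "rx": 0, "ry": 0, "rz": 0}, {"x": 0, "y": 0, "z": -0.4, "rx": 0, "ry": 0, "rz": 0}, {"x": 0, "y": 0, "z": -1, "rx": 0, "ry": 0, "rz": 0}, {"x": 0, "y": 0, "z": -1, "rx": 0, "ry": 0, "rz": 0}, {"x": 0, "y": 0, "z": -1, "rx": 0, "ry": 0, "rz": 0}, {"x": -1, "y": 0.3, "z": -0.3, "rx": 0, "ry": 0, "rz": 0}, {"x": -1, "y": 0.3, "z": 0, "rx": 0, "ry": 0, "rz": 0}, {"x": -1, "y": 0.3, "z": 0, "rx": 0, "ry": 0, "rz": 0}, {"x": -1, "y": 0.3, "z": 0, "rx": 0, "ry": 0, "rz": -1}, {"x": -1, "y": 0.3, "z": 0, "rx": 0, "ry": 0, "rz": -1}, {"x": 0, "y": 0, "z": 0, "rx": 0, "ry": 0, "rz": -1}, {"x": 0, "y": 0, "z": 0, "rx": 0, "ry": 0, "rz": -1}, {"x": 0, "y": 0, "z": 0, "rx": 0, "ry": 0, "rz": -1}, {"x": 0, "y": 0, "z": 0, "rx": 0, "ry": 0, "rz": -1}, {"x": 0, "y": 0, "z": 0, "rx": 0, "ry": 0, "rz": -1}, {"x": 0, "y": 0, "z": 0, "rx": 0, "ry": 0, "rz": -1}, {"x": 0, "y": 0, "z": 0, "rx": 0, "ry": 0, "rz": -1}, {"x": 0, "y": 0, "z": 0, "rx": 0, "ry": 0, "rz": -1}]}}

```text
clock: 39.08
tool_pos: [0.477, -0.2032, 0.2497]
orientation: [-180.0, -0.0, -48.6]
force: [-0.7, 0.4, -0.9]
opening: 0.0877
gripper_force: 0.0
```

Request:
{"name": "play_rows", "arguments": {"motion": [{"x": 0, "y": 0, "z": 0, "rx": 0, "ry": 0, "rz": -1}, {"x": 0, "y": 0, "z": 0, "rx": 0, "ry": 0, "rz": -1}, {"x": 0, "y": 0, "z": 0, "rx": 0, "ry": 0, "rz": -1}, {"x": 0, "y": 0, "z": 0, "rx": 0, "ry": 0, "rz": -1}, {"x": 0, "y": 0, "z": 0, "rx": 0, "ry": 0, "rz": -1}, {"x": 0, "y": 0, "z": 0, "rx": 0, "ry": 0, "rz": -1}, {"x": 0, "y": 0, "z": 0, "rx": 0, "ry": 0, "rz": -1}, {"x": 0, "y": 0, "z": 0, "rx": 0, "ry": 0, "rz": -1}, {"x": 0, "y": 0, "z": 0, "rx": 0, "ry": 0, "rz": -1}, {"x": 0, "y": 0, "z": 0, "rx": 0, "ry": 0, "rz": -1}, {"x": 0, "y": 0, "z": 0, "rx": 0, "ry": 0, "rz": -1}, {"x": 0, "y": 0, "z": 0, "rx": 0, "ry": 0, "rz": -1}, {"x": 0, "y": 0, "z": 0, "rx": 0, "ry": 0, "rz": -1}, {"x": 0, "y": 0, "z": 0, "rx": 0, "ry": 0, "rz": -1}, {"x": 0, "y": 0, "z": 0, "rx": 0, "ry": 0, "rz": -1}, {"x": 0, "y": 0, "z": 0, "rx": 0, "ry": 0, "rz": -1}, {"x": 0, "y": 0, "z": 0, "rx": 0, "ry": 0, "rz": -1}, {"x": 0, "y": 0, "z": 0, "rx": 0, "ry": 0, "rz": -1}, {"x": 0, "y": 0, "z": 0, "rx": 0, "ry": 0, "rz": -1}, {"x": 0, "y": 0, "z": 0, "rx": 0, "ry": 0, "rz": -1}]}}

```text
clock: 41.58
tool_pos: [0.477, -0.2032, 0.2497]
orientation: [180.0, -0.0, 31.4]
force: [-0.0, -1.3, -0.1]
opening: 0.088
gripper_force: 0.0
```

Request:
{"name": "play_rows", "arguments": {"motion": [{"x": 0, "y": 0, "z": 0, "rx": 0, "ry": 0, "rz": -1}, {"x": 0, "y": 0, "z": 0, "rx": 0, "ry": 0, "rz": -1}, {"x": 0, "y": 0, "z": 0, "rx": 0, "ry": 0, "rz": -1}, {"x": 0, "y": 0, "z": 0, "rx": 0, "ry": 0, "rz": -1}, {"x": 0, "y": 0, "z": 0, "rx": 0, "ry": 0, "rz": -1}, {"x": 0, "y": 0, "z": 0, "rx": 0, "ry": 0, "rz": -1}, {"x": 0, "y": 0, "z": 0, "rx": 0, "ry": 0, "rz": -1}, {"x": 0, "y": 0, "z": 0, "rx": 0, "ry": 0, "rz": -1}, {"x": 0, "y": 0, "z": 0, "rx": 0, "ry": 0, "rz": -1}, {"x": 0, "y": 0, "z": 0, "rx": 0, "ry": 0, "rz": -1}, {"x": 0, "y": 0, "z": 0, "rx": 0, "ry": 0, "rz": 0}]}}

```text
clock: 42.95
tool_pos: [0.477, -0.2032, 0.2495]
orientation: [179.9, -0.0, 71.3]
force: [0.2, 0.1, 0.1]
opening: 0.0874
gripper_force: 0.0
```

Run:
```python
from h import *
print(*state()); c=cal('wrist')
im=cams.snapshot('wrist'); cv2.imwrite('pics/w10.png',im); np.save('w10.npy',c,allow_pickle=True)
print(proj(c,[.4997,-.087,.016]))
h=cv2.cvtColor(im,cv2.COLOR_BGR2HSV)
m=((h[...,2]>150)&(h[...,1]<60)).astype(np.uint8); m[256:]=0
n,l,st,ce=cv2.connectedComponentsWithStats(m)
for i in range(1,n):
    if st[i][4]>150: print(st[i].tolist(),ce[i].round(1).tolist(),onz(c,*ce[i],.016).round(4))
```

```text
42.95 [ 0.477  -0.2032  0.2495] [ 1.7995e+02 -1.0000e-02  7.1270e+01] [ -1.4   4.8 -16.8   0.  -68.3 162.6] [0.2 0.1 0.1] 0.0874
[300.26585686  80.17306745]
[0, 0, 149, 85, 9925] [72.4, 37.8] [0.3093 0.0236]
[228, 0, 52, 30, 324] [250.2, 13.7] [ 0.4758 -0.0167]
[627, 39, 13, 16, 178] [633.1, 46.6] [ 0.819  -0.1527]
[271, 51, 67, 70, 3672] [303.7, 85.1] [ 0.5012 -0.0923]
[634, 87, 6, 55, 198] [637.3, 106.7] [ 0.8123 -0.2105]
[243, 146, 189, 110, 12068] [342.5, 208.6] [ 0.4994 -0.2155]
[625, 181, 11, 43, 226] [630.0, 202.2] [ 0.7887 -0.3048]
[0, 187, 224, 69, 9350] [116.2, 232.0] [ 0.2714 -0.1633]
```

```bash
python3 - <<'E'
from h import *
c=np.load('w10.npy',allow_pickle=True).item()
f=np.array(onz(c,303.7,51,.016)); n=onz(c,303.7,121,.003); d=f-n; print(f,n,np.linalg.norm(d),(f+n)/2, [onz(c,271,84,.01),onz(c,338,84,.01)])
E
python3 -c "
from h import *
print(ij([.501,-.0905,.0095],[180,0,71]))"
```

```text
[ 0.51121133 -0.06354482] [ 0.49026312 -0.12257813] 0.06263991274286132 [ 0.50073723 -0.09306148] [array([ 0.47228401, -0.08041942]), array([ 0.53245768, -0.10095938])]
(array([ 4.57, -0.55,  9.6 ]), array([ 0.01, -0.  ,  0.05]))
```

Request:
{"name": "play_rows", "arguments": {"motion": [{"x": 0.9, "y": -0.25, "z": 0, "rx": 0, "ry": 0, "rz": 0}, {"x": 0.9, "y": -0.25, "z": 0, "rx": 0, "ry": 0, "rz": 0}, {"x": 0.3, "y": 0, "z": 0, "rx": 0, "ry": 0, "rz": 0}, {"x": 0, "y": 0, "z": 0, "rx": 0, "ry": 0, "rz": 0}]}}

```text
clock: 43.5
tool_pos: [0.4821, -0.1492, 0.249]
orientation: [180.0, -0.0, 71.3]
force: [0.0, 0.7, 0.2]
opening: 0.0875
gripper_force: 0.0
```

Run:
```python
from h import *
print(*state()); c=cal('wrist')
im=cams.snapshot('wrist'); cv2.imwrite('pics/w11.png',im); np.save('w11.npy',c,allow_pickle=True)
h=cv2.cvtColor(im,cv2.COLOR_BGR2HSV)
m=((h[...,2]>115)&(h[...,1]<70)).astype(np.uint8); m[256:]=0
m=cv2.morphologyEx(m,cv2.MORPH_CLOSE,np.ones((3,3)))
n,l,st,ce=cv2.connectedComponentsWithStats(m)
for i in range(1,n):
    if st[i][4]>150:
        p=onz(c,*ce[i],.006)
        if .4<p[0]<.65: 
            print(st[i].tolist(),ce[i].round(1).tolist(),p.round(4))
            pts=np.argwhere(l==i)[:,::-1].astype(np.float32); r=cv2.minAreaRect(pts); b=cv2.boxPoints(r)
            print('  rect',r, [onz(c,*q,.008).round(4).tolist() for q in b])
print(ij([.501,-.091,.0095],[180,0,71]))
```

```text
43.5 [ 0.4821 -0.1492  0.249 ] [179.98  -0.    71.31] [  5.1   3.5 -18.4   0.  -68.2 156.2] [0.  0.7 0.2] 0.0875
[243, 0, 110, 89, 1136] [296.9, 42.9] [0.5127 0.0013]
  rect ((297.4321594238281, 42.41575241088867), (22.9948673248291, 138.20718383789062), 51.14662170410156) [[0.4481, -0.0091], [0.569, 0.031], [0.5768, 0.0119], [0.4554, -0.0291]]
[284, 109, 67, 68, 3533] [317.2, 142.2] [ 0.5012 -0.0922]
  rect ((317.0000305175781, 142.0), (66.46803283691406, 66.46803283691406), 45.0) [[0.4575, -0.0771], [0.5153, -0.05], [0.5447, -0.1066], [0.4862, -0.1357]]
[256, 199, 170, 57, 5171] [360.4, 236.0] [ 0.5131 -0.1967]
  rect ((340.5, 227.0), (56.0, 169.0), 90.0) [[0.4246, -0.1254], [0.5869, -0.1802], [0.5715, -0.2377], [0.4035, -0.1807]]
(array([ 2.46, -0.03,  9.58]), array([0.  , 0.  , 0.07]))
```

Request:
{"name": "play_rows", "arguments": {"motion": [{"x": 0.8, "y": 0, "z": 0.6, "rx": 0, "ry": 0, "rz": 0}, {"x": 0.9, "y": 0, "z": 1, "rx": 0, "ry": 0, "rz": 0}, {"x": 0.75, "y": 0, "z": 1, "rx": 0, "ry": 0, "rz": 0}, {"x": 0, "y": 0, "z": 1, "rx": 0, "ry": 0, "rz": 0}, {"x": 0, "y": 0, "z": 1, "rx": 0, "ry": 0, "rz": 0}, {"x": 0, "y": 0, "z": 1, "rx": 0, "ry": 0, "rz": 0}, {"x": 0, "y": 0, "z": 1, "rx": 0, "ry": 0, "rz": 0}, {"x": 0, "y": 0, "z": 1, "rx": 0, "ry": 0, "rz": 0}, {"x": 0, "y": 0, "z": 0.9, "rx": 0, "ry": 0, "rz": 0}, {"x": 0, "y": 0, "z": 0, "rx": 0, "ry": 0, "rz": 0}]}}

```text
clock: 44.8
tool_pos: [0.5003, -0.0922, 0.0349]
orientation: [-179.8, 0.1, 71.2]
force: [-0.0, 0.1, -0.2]
opening: 0.0878
gripper_force: 0.0
```

Run:
```python
from h import *
print(*state()); print(ij([.501,-.0915,.0095],[180,0,71]))
```

```text
44.8 [ 0.5003 -0.0922  0.0349] [-1.7981e+02  1.1000e-01  7.1230e+01] [ 11.7  17.4 -33.5  -0.  -39.3 149.5] [-0.   0.1 -0.2] 0.0878
(array([0.04, 0.02, 1.01]), array([-0.05,  0.03,  0.06]))
```

Request:
{"name": "play_rows", "arguments": {"motion": [{"x": 0, "y": 0, "z": 0.6, "rx": 0, "ry": 0, "rz": 0}, {"x": 0, "y": 0, "z": 0.4, "rx": 0, "ry": 0, "rz": 0}, {"x": 0, "y": 0, "z": 0, "rx": 0, "ry": 0, "rz": 0}]}}

```text
clock: 45.18
tool_pos: [0.501, -0.0915, 0.0107]
orientation: [-179.9, 0.0, 71.3]
force: [0.3, -0.6, 0.6]
opening: 0.0875
gripper_force: 0.0
```

Request:
{"name": "play_rows", "arguments": {"fingers": -1, "motion": [{"x": 0, "y": 0, "z": 0, "rx": 0, "ry": 0, "rz": 0}, {"x": 0, "y": 0, "z": 0, "rx": 0, "ry": 0, "rz": 0}, {"x": 0, "y": 0, "z": 0, "rx": 0, "ry": 0, "rz": 0}, {"x": 0, "y": 0, "z": 0, "rx": 0, "ry": 0, "rz": 0}, {"x": 0, "y": 0, "z": 0, "rx": 0, "ry": 0, "rz": 0}]}}

```text
clock: 45.8
tool_pos: [0.5017, -0.0913, 0.0116]
orientation: [180.0, -0.0, 71.3]
force: [-0.8, 0.9, 5.0]
opening: 0.0609
gripper_force: 30.0
```

Request:
{"name": "play_rows", "arguments": {"motion": [{"x": 0, "y": 0, "z": -0.2, "rx": 0, "ry": 0, "rz": 0}, {"x": 0, "y": 0, "z": -0.4, "rx": 0, "ry": 0, "rz": 0}, {"x": 0, "y": 0, "z": -0.8, "rx": 0, "ry": 0, "rz": 0}, {"x": 0, "y": 0, "z": -0.8, "rx": 0, "ry": 0, "rz": 0}, {"x": 0, "y": 0, "z": -0.8, "rx": 0, "ry": 0, "rz": 0}, {"x": 0, "y": 0, "z": 0, "rx": 0, "ry": 0, "rz": 0}]}}

```text
clock: 46.55
tool_pos: [0.5027, -0.0912, 0.0883]
orientation: [179.8, -0.1, 71.3]
force: [0.2, 0.8, -0.8]
opening: 0.0612
gripper_force: 30.0
```

Run:
```python
from h import *
print(*state()); print(ij([.5167,-.2274,.06],[180,0,71]))
im=cams.snapshot('side'); cv2.imwrite('pics/s5.png',im)
h=cv2.cvtColor(im,cv2.COLOR_BGR2HSV); s=cal('side'); print(proj(s,[.501,-.091,.01]),proj(s,[.501,-.091,.085]))
```

```text
46.55 [ 0.5027 -0.0912  0.0883] [ 1.7981e+02 -1.0000e-01  7.1300e+01] [ 11.8  13.  -30.4   0.  -46.4 149.5] [ 0.2  0.8 -0.8] 0.0612
(array([-4.98,  2.27,  1.13]), array([ 0.05, -0.02,  0.08]))
[296.97421205 279.40383951] [296.64964005 255.7302599 ]
```

Request:
{"name": "play_rows", "arguments": {"motion": [{"x": -0.4, "y": 0.2, "z": 0, "rx": 0, "ry": 0, "rz": 0}, {"x": -0.8, "y": 0.4, "z": 0, "rx": 0, "ry": 0, "rz": 0}, {"x": -0.8, "y": 0.4, "z": 0, "rx": 0, "ry": 0, "rz": 0}, {"x": -0.8, "y": 0.4, "z": 0, "rx": 0, "ry": 0, "rz": 0}, {"x": -0.8, "y": 0.4, "z": 0, "rx": 0, "ry": 0, "rz": 0}, {"x": -0.8, "y": 0.3, "z": 0, "rx": 0, "ry": 0, "rz": 0}, {"x": -0.6, "y": 0.15, "z": 0, "rx": 0, "ry": 0, "rz": 0}, {"x": 0, "y": 0, "z": 0, "rx": 0, "ry": 0, "rz": 0}]}}

```text
clock: 47.6
tool_pos: [0.514, -0.2289, 0.0856]
orientation: [-179.9, 0.0, 71.2]
force: [0.8, 0.3, -0.3]
opening: 0.0612
gripper_force: 30.0
```

Run:
```python
from h import *
print(*state()); print(ij([.5167,-.2274,.025],[180,0,71]))
```

```text
47.6 [ 0.514  -0.2289  0.0856] [-1.7992e+02  2.0000e-02  7.1190e+01] [ -4.1  17.7 -23.9  -0.  -48.4 165.3] [ 0.8  0.3 -0.3] 0.0612
(array([0.09, 0.09, 2.42]), array([-0.02,  0.  ,  0.05]))
```

Request:
{"name": "play_rows", "arguments": {"motion": [{"x": 0.09, "y": 0.09, "z": 0.4, "rx": 0, "ry": 0, "rz": 0}, {"x": 0, "y": 0, "z": 0.6, "rx": 0, "ry": 0, "rz": 0}, {"x": 0, "y": 0, "z": 0.6, "rx": 0, "ry": 0, "rz": 0}, {"x": 0, "y": 0, "z": 0.4, "rx": 0, "ry": 0, "rz": 0}, {"x": 0, "y": 0, "z": 0.25, "rx": 0, "ry": 0, "rz": 0}, {"x": 0, "y": 0, "z": 0, "rx": 0, "ry": 0, "rz": 0}]}}

```text
clock: 48.35
tool_pos: [0.5173, -0.2264, 0.0296]
orientation: [-180.0, 0.0, 71.3]
force: [0.1, -0.2, -0.7]
opening: 0.0612
gripper_force: 30.0
```

Run:
```python
from h import *
print(*state()); print(ij([.5167,-.2274,.025],[180,0,71]))
```

```text
48.35 [ 0.5173 -0.2264  0.0296] [-1.7995e+02  1.0000e-02  7.1290e+01] [ -3.8  22.1 -26.7   0.  -41.3 165.1] [ 0.1 -0.2 -0.7] 0.0612
(array([-0.05, -0.01,  0.18]), array([-0.01,  0.  ,  0.07]))
```

Request:
{"name": "play_rows", "arguments": {"motion": [{"x": 0, "y": 0, "z": 0.15, "rx": 0, "ry": 0, "rz": 0}, {"x": 0, "y": 0, "z": 0.03, "rx": 0, "ry": 0, "rz": 0}, {"x": 0, "y": 0, "z": 0, "rx": 0, "ry": 0, "rz": 0}]}}

```text
clock: 48.72
tool_pos: [0.5176, -0.2264, 0.0258]
orientation: [180.0, -0.0, 71.3]
force: [0.4, -1.1, -0.3]
opening: 0.0612
gripper_force: 30.0
```

Request:
{"name": "play_rows", "arguments": {"fingers": 0.7, "motion": [{"x": 0, "y": 0, "z": 0.04, "rx": 0, "ry": 0, "rz": 0}, {"x": 0, "y": 0, "z": 0, "rx": 0, "ry": 0, "rz": 0}, {"x": 0, "y": 0, "z": 0, "rx": 0, "ry": 0, "rz": 0}, {"x": 0, "y": 0, "z": -0.3, "rx": 0, "ry": 0, "rz": 0}, {"x": 0, "y": 0, "z": -1, "rx": 0, "ry": 0, "rz": 0}, {"x": 0, "y": 0, "z": -1, "rx": 0, "ry": 0, "rz": 0}, {"x": 0, "y": 0, "z": -1, "rx": 0, "ry": 0, "rz": 0}, {"x": 0, "y": 0, "z": -1, "rx": 0, "ry": 0, "rz": 0}, {"x": 0, "y": 0, "z": -1, "rx": 0, "ry": 0, "rz": 0}, {"x": 0, "y": 0, "z": 0, "rx": 0, "ry": 0, "rz": 0}]}}

```text
clock: 49.98
tool_pos: [0.5189, -0.2267, 0.1599]
orientation: [179.7, -0.0, 71.3]
force: [1.0, -1.1, -0.6]
opening: 0.0746
gripper_force: 0.0
```

Request:
{"name": "play_rows", "arguments": {"fingers": -0.1, "motion": [{"x": 0.45, "y": -0.54, "z": 0, "rx": 0, "ry": 0, "rz": 1}, {"x": 0.45, "y": -0.54, "z": 0, "rx": 0, "ry": 0, "rz": 1}, {"x": 0.45, "y": -0.54, "z": 0, "rx": 0, "ry": 0, "rz": 1}, {"x": 0.45, "y": -0.54, "z": 0, "rx": 0, "ry": 0, "rz": 1}, {"x": 0.45, "y": -0.54, "z": 0, "rx": 0, "ry": 0, "rz": 1}, {"x": 0.45, "y": -0.54, "z": 0, "rx": 0, "ry": 0, "rz": 1}, {"x": 0.45, "y": -0.54, "z": 0, "rx": 0, "ry": 0, "rz": 1}, {"x": 0.45, "y": -0.54, "z": 0, "rx": 0, "ry": 0, "rz": 1}, {"x": 0.45, "y": -0.54, "z": 0, "rx": 0, "ry": 0, "rz": 1}, {"x": 0.45, "y": -0.54, "z": 0, "rx": 0, "ry": 0, "rz": 1}, {"x": 0.45, "y": -0.54, "z": 0, "rx": 0, "ry": 0, "rz": 1}, {"x": 0.45, "y": -0.54, "z": 0, "rx": 0, "ry": 0, "rz": 1}, {"x": 0.45, "y": -0.54, "z": 0, "rx": 0, "ry": 0, "rz": 1}, {"x": 0, "y": 0, "z": 0, "rx": 0, "ry": 0, "rz": 0.2}, {"x": 0, "y": 0, "z": 0, "rx": 0, "ry": 0, "rz": 0}]}}

```text
clock: 51.85
tool_pos: [0.4884, -0.0078, 0.1568]
orientation: [-180.0, 0.0, 18.5]
force: [0.9, -0.3, -1.0]
opening: 0.0392
gripper_force: 0.0
```

Run:
```python
from h import *
print(*state())
im=cams.snapshot('side'); cv2.imwrite('pics/s6.png',im)
s=cal('side'); h=cv2.cvtColor(im,cv2.COLOR_BGR2HSV)
# dish: bright low-sat near recess; well white hidden by jar
p=proj(s,[.5167,-.2274,.029]); print('exp dish',p)
m=((h[...,2]>170)&(h[...,1]<50)).astype(np.uint8); u,v=p.astype(int); w=m[v-25:v+30,u-40:u+40]
n,l,st,ce=cv2.connectedComponentsWithStats(w); print([(st[i].tolist(),(ce[i]+[u-40,v-25]).round(1).tolist()) for i in range(1,n) if st[i][4]>60])
print('exp jar',proj(s,[.5202,-.3274,.169]))
m=cv2.inRange(h,(100,120,60),(130,255,255)); n,l,st,ce=cv2.connectedComponentsWithStats(m); print([(st[i].tolist(),ce[i].round(1).tolist()) for i in range(1,n) if st[i][4]>300])
b=np.cos(np.radians(18.5)),np.sin(np.radians(18.5)); print('pick',.5125-.015*b[0],.0012-.015*b[1])
print(ij([.5125-.015*b[0],.0012-.015*b[1],.06],[180,0,18.5]))
```

```text
51.85 [ 0.4884 -0.0078  0.1568] [-1.800e+02  4.000e-02  1.855e+01] [ 22.2   6.4 -28.   -0.  -55.7  86.4] [ 0.9 -0.3 -1. ] 0.0392
exp dish [311.00828022 313.96954507]
[]
exp jar [320.02667546 300.38123789]
[([319, 8, 19, 33, 381], [327.7, 23.9]), ([314, 78, 30, 41, 685], [331.5, 102.4]), ([174, 109, 24, 17, 334], [185.2, 116.9]), ([133, 118, 24, 17, 318], [145.2, 125.6]), ([302, 290, 33, 31, 810], [318.3, 304.8])]
pick 0.49827514517190696 -0.003559569846076382
(array([ 0.43, -0.04,  3.87]), array([-0.  ,  0.01,  0.01]))
```

Request:
{"name": "play_rows", "arguments": {"motion": [{"x": 0.2, "y": -0.04, "z": 0, "rx": 0, "ry": 0, "rz": 0}, {"x": 0.2, "y": 0, "z": 0, "rx": 0, "ry": 1, "rz": 0}, {"x": 0, "y": 0, "z": 0, "rx": 0, "ry": 1, "rz": 0}, {"x": 0, "y": 0, "z": 0, "rx": 0, "ry": 1, "rz": 0}, {"x": 0, "y": 0, "z": 0, "rx": 0, "ry": 1, "rz": 0}, {"x": 0, "y": 0, "z": 0, "rx": 0, "ry": 1, "rz": 0}, {"x": -0.29, "y": 0, "z": 0.8, "rx": 0, "ry": 0, "rz": 0}, {"x": -0.29, "y": 0, "z": 0.8, "rx": 0, "ry": 0, "rz": 0}, {"x": -0.29, "y": 0, "z": 0.8, "rx": 0, "ry": 0, "rz": 0}, {"x": -0.29, "y": 0, "z": 0.8, "rx": 0, "ry": 0, "rz": 0}, {"x": -0.29, "y": 0, "z": 0.8, "rx": 0, "ry": 0, "rz": 0}, {"x": -0.29, "y": 0, "z": 0.8, "rx": 0, "ry": 0, "rz": 0}, {"x": 0, "y": 0, "z": 0, "rx": 0, "ry": 0, "rz": 0}]}}

```text
clock: 53.52
tool_pos: [0.4997, -0.0044, 0.0301]
orientation: [-179.8, -19.9, 18.5]
force: [-0.6, -0.4, 0.6]
opening: 0.0396
gripper_force: 0.0
```

Run:
```python
from h import *
print(*state())
o=ctrl.get_obs(); Rm=R.from_euler('xyz',o['orientation'],degrees=True).as_matrix(); print(Rm.round(3))
print('target shift',(Rm.T@(np.array([.4983,-.0036,.007])-o['tool_pos'])/.025).round(2))
im=cams.snapshot('wrist'); cv2.imwrite('pics/w12.png',im)
c=cal('wrist'); print(proj(c,[.4518,-.0191,.008]),proj(c,[.5729,.0214,.008]))
```

```text
53.52 [ 0.4997 -0.0044  0.0301] [-179.81  -19.86   18.53] [ 21.4   9.8 -58.1  19.3  -2.3  68. ] [-0.6 -0.4  0.6] 0.0396
[[ 0.892  0.319  0.321]
 [ 0.299 -0.948  0.111]
 [ 0.34  -0.003 -0.941]]
target shift [-0.35 -0.04  0.85]
[315.28067228 397.19380717] [315.69010383 134.58872215]
```

Request:
{"name": "play_rows", "arguments": {"motion": [{"x": 0.29, "y": 0, "z": -0.8, "rx": 0, "ry": 0, "rz": 0}, {"x": 0.29, "y": 0, "z": -0.8, "rx": 0, "ry": 0, "rz": 0}, {"x": 0.29, "y": 0, "z": -0.8, "rx": 0, "ry": 0, "rz": 0}, {"x": 0.29, "y": 0, "z": -0.8, "rx": 0, "ry": 0, "rz": 0}, {"x": 0, "y": 0, "z": 0, "rx": 0, "ry": -1, "rz": 0}, {"x": 0, "y": 0, "z": 0, "rx": 0, "ry": -1, "rz": 0}, {"x": 0, "y": 0, "z": 0, "rx": 0, "ry": -1, "rz": 0}, {"x": 0, "y": 0, "z": 0, "rx": 0, "ry": -1, "rz": 0}, {"x": 0, "y": 0, "z": 0, "rx": 0, "ry": -1, "rz": 0}, {"x": 0, "y": 0, "z": 0, "rx": 0, "ry": 0, "rz": 1}, {"x": 0, "y": 0, "z": 0, "rx": 0, "ry": 0, "rz": 1}, {"x": 0, "y": 0, "z": 0, "rx": 0, "ry": 0, "rz": 1}, {"x": 0, "y": 0, "z": 0, "rx": 0, "ry": 0, "rz": 1}, {"x": 0, "y": 0, "z": 0, "rx": 0, "ry": 0, "rz": 1}, {"x": 0, "y": 0, "z": 0, "rx": 0, "ry": 0, "rz": 1}, {"x": 0, "y": 0, "z": 0, "rx": 0, "ry": 0, "rz": 1}, {"x": 0, "y": 0, "z": 0, "rx": 0, "ry": 0, "rz": 1}, {"x": 0, "y": 0, "z": 0, "rx": 0, "ry": 0, "rz": 1}, {"x": 0, "y": 0, "z": 0, "rx": 0, "ry": 0, "rz": 1}, {"x": 0, "y": 0, "z": 0, "rx": 0, "ry": 0, "rz": 1}]}}

```text
clock: 56.08
tool_pos: [0.4972, -0.0042, 0.1159]
orientation: [-179.9, 0.4, -25.5]
force: [-0.4, -0.7, -0.1]
opening: 0.0396
gripper_force: 0.0
```

Request:
{"name": "play_rows", "arguments": {"motion": [{"x": 0, "y": 0, "z": 0, "rx": 0, "ry": 0, "rz": 1}, {"x": 0, "y": 0, "z": 0, "rx": 0, "ry": 0, "rz": 1}, {"x": 0, "y": 0, "z": 0, "rx": 0, "ry": 0, "rz": 1}, {"x": 0, "y": 0, "z": 0, "rx": 0, "ry": 0, "rz": 1}, {"x": 0, "y": 0, "z": 0, "rx": 0, "ry": 0, "rz": 1}, {"x": 0, "y": 0, "z": 0, "rx": 0, "ry": 0, "rz": 1}, {"x": 0, "y": 0, "z": 0, "rx": 0, "ry": 0, "rz": 1}, {"x": 0, "y": 0, "z": 0, "rx": 0, "ry": 0, "rz": 1}, {"x": 0, "y": 0, "z": 0, "rx": 0, "ry": 0, "rz": 1}, {"x": 0, "y": 0, "z": 0, "rx": 0, "ry": 0, "rz": 1}, {"x": 0, "y": 0, "z": 0, "rx": 0, "ry": 0, "rz": 1}, {"x": 0, "y": 0, "z": 0, "rx": 0, "ry": 0, "rz": 1}, {"x": 0, "y": 0, "z": 0, "rx": 0, "ry": 0, "rz": 1}, {"x": 0, "y": 0, "z": 0, "rx": 0, "ry": 0, "rz": 1}, {"x": 0, "y": 0, "z": 0, "rx": 0, "ry": 0, "rz": 1}, {"x": 0, "y": 0, "z": 0, "rx": 0, "ry": 0, "rz": 1}, {"x": 0, "y": 0, "z": 0, "rx": 0, "ry": 0, "rz": 1}, {"x": 0, "y": 0, "z": 0, "rx": 0, "ry": 0, "rz": 1}, {"x": 0, "y": 0, "z": 0, "rx": 0, "ry": 0, "rz": 1}, {"x": 0, "y": 0, "z": 0, "rx": 0, "ry": 0, "rz": 1}]}}

```text
clock: 58.58
tool_pos: [0.4973, -0.0042, 0.1159]
orientation: [179.7, 0.2, -105.5]
force: [0.0, -0.2, 0.0]
opening: 0.0392
gripper_force: 0.0
```

Request:
{"name": "play_rows", "arguments": {"motion": [{"x": 0, "y": 0, "z": 0, "rx": 0, "ry": 0, "rz": 1}, {"x": 0, "y": 0, "z": 0, "rx": 0, "ry": 0, "rz": 1}, {"x": 0, "y": 0, "z": 0, "rx": 0, "ry": 0, "rz": 1}, {"x": 0, "y": 0, "z": 0, "rx": 0, "ry": 0, "rz": 1}, {"x": 0, "y": 0, "z": 0, "rx": 0, "ry": 0, "rz": 1}, {"x": 0, "y": 0, "z": 0, "rx": 0, "ry": 0, "rz": 1}, {"x": 0, "y": 0, "z": 0, "rx": 0, "ry": 0, "rz": 1}, {"x": 0, "y": 0, "z": 0, "rx": 0, "ry": 0, "rz": 1}, {"x": 0, "y": 0, "z": 0, "rx": 0, "ry": 0, "rz": 1}, {"x": 0, "y": 0, "z": 0, "rx": 0, "ry": 0, "rz": 1}, {"x": 0, "y": 0, "z": 0, "rx": 0, "ry": 0, "rz": 1}, {"x": 0, "y": 0, "z": 0, "rx": 0, "ry": 0, "rz": 1}, {"x": 0, "y": 0, "z": 0, "rx": 0, "ry": 0, "rz": 1}, {"x": 0, "y": 0, "z": 0, "rx": 0, "ry": 0, "rz": 1}, {"x": 0, "y": 0, "z": 0, "rx": 0, "ry": 0, "rz": 0}]}}

```text
clock: 60.45
tool_pos: [0.4977, -0.0043, 0.1159]
orientation: [179.7, -0.1, -161.4]
force: [-0.2, -0.4, -0.3]
opening: 0.0397
gripper_force: 0.0
```

Run:
```python
from h import *
print(*state())
b=np.cos(np.radians(18.5)),np.sin(np.radians(18.5)); t=[.5125+.015*b[0],.0012+.015*b[1],.1]; print('pick',t)
print(ij(t,[180,0,-161.5]))
c=cal('wrist'); im=cams.snapshot('wrist'); cv2.imwrite('pics/w13.png',im)
print(proj(c,[.4518,-.0191,.008]),proj(c,[.5729,.0214,.008]))
h=cv2.cvtColor(im,cv2.COLOR_BGR2HSV); m=((h[...,2]>115)&(h[...,1]<70)).astype(np.uint8); m[255:]=0; m=cv2.morphologyEx(m,cv2.MORPH_CLOSE,np.ones((3,3)))
n,l,st,ce=cv2.connectedComponentsWithStats(m)
for i in range(1,n):
    p=onz(c,*ce[i],.008)
    if st[i][4]>100 and .4<p[0]<.6 and abs(p[1])<.07: print(st[i].tolist(),p.round(4))
```

```text
60.45 [ 0.4977 -0.0043  0.1159] [ 1.7969e+02 -1.3000e-01 -1.6137e+02] [ 21.9  10.1 -29.6  -0.4 -50.4 -93. ] [-0.2 -0.4 -0.3] 0.0397
pick [np.float64(0.526724854828093), np.float64(0.005959569846076381), 0.1]
(array([-1.23,  0.01,  0.64]), array([ 0.08, -0.03,  0.03]))
[318.43619478 161.21084861] [318.02910174 336.86554485]
[304, 161, 28, 94, 714] [ 0.4788 -0.011 ]
```

Request:
{"name": "play_rows", "arguments": {"motion": [{"x": -0.6, "y": 0, "z": 0, "rx": 0.08, "ry": 0, "rz": 0}, {"x": -0.63, "y": 0, "z": 0, "rx": 0, "ry": 1, "rz": 0}, {"x": 0, "y": 0, "z": 0, "rx": 0, "ry": 1, "rz": 0}, {"x": 0, "y": 0, "z": 0, "rx": 0, "ry": 1, "rz": 0}, {"x": 0, "y": 0, "z": 0, "rx": 0, "ry": 1, "rz": 0}, {"x": 0, "y": 0, "z": 0, "rx": 0, "ry": 1, "rz": 0}, {"x": -0.29, "y": 0, "z": 0.81, "rx": 0, "ry": 0, "rz": 0}, {"x": -0.29, "y": 0, "z": 0.81, "rx": 0, "ry": 0, "rz": 0}, {"x": -0.3, "y": 0, "z": 0.81, "rx": 0, "ry": 0, "rz": 0}, {"x": -0.3, "y": 0, "z": 0.81, "rx": 0, "ry": 0, "rz": 0}, {"x": 0, "y": 0, "z": 0, "rx": 0, "ry": 0, "rz": 0}]}}

```text
clock: 61.88
tool_pos: [0.5272, 0.0049, 0.0279]
orientation: [-179.9, -20.3, -161.4]
force: [0.8, 0.1, -0.9]
opening: 0.0394
gripper_force: 0.0
```

Run:
```python
from h import *
print(*state())
o=ctrl.get_obs(); Rm=R.from_euler('xyz',o['orientation'],degrees=True).as_matrix(); print(Rm.round(3))
print('target shift',(Rm.T@(np.array([.5267,.0060,.007])-o['tool_pos'])/.025).round(2))
```

```text
61.88 [0.5272 0.0049 0.0279] [-179.91  -20.31 -161.42] [ 21.2  30.4 -15.6  -0.9 -64.3 -92.1] [ 0.8  0.1 -0.9] 0.0394
[[-0.889 -0.319 -0.329]
 [-0.299  0.948 -0.112]
 [ 0.347 -0.001 -0.938]]
target shift [-0.29  0.05  0.78]
```

Request:
{"name": "play_rows", "arguments": {"motion": [{"x": -0.15, "y": 0.04, "z": 0.4, "rx": 0, "ry": 0, "rz": 0}, {"x": -0.14, "y": 0, "z": 0.38, "rx": 0, "ry": 0, "rz": 0}, {"x": 0, "y": 0, "z": 0, "rx": 0, "ry": 0, "rz": 0}]}}

```text
clock: 62.25
tool_pos: [0.5272, 0.0059, 0.0081]
orientation: [-179.9, -20.2, -161.5]
force: [-1.1, -0.2, -0.8]
opening: 0.0398
gripper_force: 0.0
```

Request:
{"name": "play_rows", "arguments": {"fingers": -1, "motion": [{"x": 0, "y": 0, "z": 0, "rx": 0, "ry": 0, "rz": 0}, {"x": 0, "y": 0, "z": 0, "rx": 0, "ry": 0, "rz": 0}, {"x": 0, "y": 0, "z": 0, "rx": 0, "ry": 0, "rz": 0}, {"x": 0, "y": 0, "z": 0, "rx": 0, "ry": 0, "rz": 0}, {"x": 0, "y": 0, "z": 0, "rx": 0, "ry": 0, "rz": 0}]}}

```text
clock: 62.88
tool_pos: [0.5279, 0.006, 0.0089]
orientation: [-179.9, -20.1, -161.5]
force: [0.0, 1.1, 1.4]
opening: 0.0148
gripper_force: 30.0
```

Request:
{"name": "play_rows", "arguments": {"fingers": -0.3, "motion": [{"x": 0, "y": 0, "z": 0, "rx": 0, "ry": 0, "rz": 0}, {"x": 0, "y": 0, "z": 0, "rx": 0, "ry": 0, "rz": 0}, {"x": -0.05, "y": 0, "z": 0.14, "rx": 0, "ry": 0, "rz": 0}, {"x": 0, "y": 0, "z": 0, "rx": 0, "ry": 0, "rz": 0}]}}

```text
clock: 63.38
tool_pos: [0.5273, 0.0058, 0.0045]
orientation: [-179.9, -20.2, -161.5]
force: [0.1, -0.6, 0.9]
opening: 0.0308
gripper_force: 0.0
```

Request:
{"name": "play_rows", "arguments": {"fingers": -1, "motion": [{"x": 0, "y": 0, "z": 0, "rx": 0, "ry": 0, "rz": 0}, {"x": 0, "y": 0, "z": 0, "rx": 0, "ry": 0, "rz": 0}, {"x": 0, "y": 0, "z": 0, "rx": 0, "ry": 0, "rz": 0}, {"x": 0, "y": 0, "z": 0, "rx": 0, "ry": 0, "rz": 0}, {"x": 0, "y": 0, "z": 0, "rx": 0, "ry": 0, "rz": 0}]}}

```text
clock: 64.0
tool_pos: [0.5277, 0.0059, 0.005]
orientation: [-179.9, -20.1, -161.5]
force: [0.3, -0.1, 0.2]
opening: 0.0171
gripper_force: 30.0
```

Request:
{"name": "play_rows", "arguments": {"motion": [{"x": 0.07, "y": 0, "z": -0.2, "rx": 0, "ry": 0, "rz": 0}, {"x": 0.2, "y": 0, "z": -0.55, "rx": 0, "ry": 0, "rz": 0}, {"x": 0.29, "y": 0, "z": -0.8, "rx": 0, "ry": 0, "rz": 0}, {"x": 0.29, "y": 0, "z": -0.8, "rx": 0, "ry": 0, "rz": 0}, {"x": 0.29, "y": 0, "z": -0.8, "rx": 0, "ry": 0, "rz": 0}, {"x": 0.2, "y": 0, "z": -0.55, "rx": 0, "ry": 0, "rz": 0}, {"x": 0, "y": 0, "z": 0, "rx": 0, "ry": 0, "rz": 0}]}}

```text
clock: 64.88
tool_pos: [0.5287, 0.0064, 0.1047]
orientation: [-179.9, -19.9, -161.5]
force: [0.5, 0.1, -1.3]
opening: 0.0173
gripper_force: 30.0
```

Run:
```python
from h import *
print(*state())
o=ctrl.get_obs(); R0=R.from_euler('xyz',o['orientation'],degrees=True)
# target: rotate tilted pose about world z
dy=-88.05-(-161.5); R1=R.from_euler('z',dy,degrees=True)*R0
rv=(R0.inv()*R1).as_rotvec(degrees=True); print('rot total units',(rv/4).round(2), R1.as_matrix().round(3))
c=cal('wrist'); im=cams.snapshot('wrist'); cv2.imwrite('pics/w14.png',im)
```

```text
64.88 [0.5287 0.0064 0.1047] [-179.88  -19.94 -161.47] [ 21.3  25.2 -12.   -0.9 -72.7 -92.4] [ 0.5  0.1 -1.3] 0.0173
rot total units [  6.26  -0.03 -17.26] [[ 0.033 -0.999  0.014]
 [-0.939 -0.035 -0.341]
 [ 0.341 -0.002 -0.94 ]]
```

Request:
{"name": "play_rows", "arguments": {"motion": [{"x": 0, "y": 0, "z": 0, "rx": 0.31, "ry": 0, "rz": -0.86}, {"x": 0, "y": 0, "z": 0, "rx": 0.31, "ry": 0, "rz": -0.86}, {"x": 0, "y": 0, "z": 0, "rx": 0.31, "ry": 0, "rz": -0.86}, {"x": 0, "y": 0, "z": 0, "rx": 0.31, "ry": 0, "rz": -0.86}, {"x": 0, "y": 0, "z": 0, "rx": 0.31, "ry": 0, "rz": -0.86}, {"x": 0, "y": 0, "z": 0, "rx": 0.31, "ry": 0, "rz": -0.86}, {"x": 0, "y": 0, "z": 0, "rx": 0.31, "ry": 0, "rz": -0.86}, {"x": 0, "y": 0, "z": 0, "rx": 0.31, "ry": 0, "rz": -0.86}, {"x": 0, "y": 0, "z": 0, "rx": 0.31, "ry": 0, "rz": -0.86}, {"x": 0, "y": 0, "z": 0, "rx": 0.31, "ry": 0, "rz": -0.86}, {"x": 0, "y": 0, "z": 0, "rx": 0.32, "ry": 0, "rz": -0.86}, {"x": 0, "y": 0, "z": 0, "rx": 0.31, "ry": 0, "rz": -0.86}, {"x": 0, "y": 0, "z": 0, "rx": 0.32, "ry": 0, "rz": -0.86}, {"x": 0, "y": 0, "z": 0, "rx": 0.31, "ry": 0, "rz": -0.87}, {"x": 0, "y": 0, "z": 0, "rx": 0.32, "ry": 0, "rz": -0.87}, {"x": 0, "y": 0, "z": 0, "rx": 0.31, "ry": 0, "rz": -0.87}, {"x": 0, "y": 0, "z": 0, "rx": 0.32, "ry": 0, "rz": -0.87}, {"x": 0, "y": 0, "z": 0, "rx": 0.32, "ry": 0, "rz": -0.87}, {"x": 0, "y": 0, "z": 0, "rx": 0.32, "ry": 0, "rz": -0.87}, {"x": 0, "y": 0, "z": 0, "rx": 0.32, "ry": 0, "rz": -0.87}]}}

```text
clock: 67.42
tool_pos: [0.5279, 0.0062, 0.1033]
orientation: [179.9, -20.1, -87.7]
force: [-0.5, 0.2, -0.2]
opening: 0.0175
gripper_force: 30.0
```

Run:
```python
from h import *
print(*state())
o=ctrl.get_obs(); R0=R.from_euler('xyz',o['orientation'],degrees=True); Rm=R0.as_matrix(); print(Rm.round(3))
for z in(.1,): print('target shift',(Rm.T@(np.array([.4375,-.2643,z])-o['tool_pos'])/.025).round(2))
```

```text
67.42 [0.5279 0.0062 0.1033] [179.91 -20.05 -87.67] [ 33.8  16.  -35.5  21.9 -51.4 -47.2] [-0.5  0.2 -0.2] 0.0175
[[ 0.038 -0.999  0.012]
 [-0.939 -0.04  -0.343]
 [ 0.343  0.001 -0.939]]
target shift [9.97 4.05 3.79]
```

Request:
{"name": "play_rows", "arguments": {"motion": [{"x": 0.5, "y": 0.2, "z": 0.19, "rx": 0, "ry": 0, "rz": 0}, {"x": 0.9, "y": 0.37, "z": 0.34, "rx": 0, "ry": 0, "rz": 0}, {"x": 0.9, "y": 0.37, "z": 0.34, "rx": 0, "ry": 0, "rz": 0}, {"x": 0.9, "y": 0.37, "z": 0.34, "rx": 0, "ry": 0, "rz": 0}, {"x": 0.9, "y": 0.37, "z": 0.34, "rx": 0, "ry": 0, "rz": 0}, {"x": 0.9, "y": 0.37, "z": 0.34, "rx": 0, "ry": 0, "rz": 0}, {"x": 0.9, "y": 0.37, "z": 0.34, "rx": 0, "ry": 0, "rz": 0}, {"x": 0.9, "y": 0.37, "z": 0.34, "rx": 0, "ry": 0, "rz": 0}, {"x": 0.9, "y": 0.37, "z": 0.34, "rx": 0, "ry": 0, "rz": 0}, {"x": 0.9, "y": 0.37, "z": 0.34, "rx": 0, "ry": 0, "rz": 0}, {"x": 0.9, "y": 0.37, "z": 0.34, "rx": 0, "ry": 0, "rz": 0}, {"x": 0.4, "y": 0.15, "z": 0.15, "rx": 0, "ry": 0, "rz": 0}, {"x": 0, "y": 0, "z": 0, "rx": 0, "ry": 0, "rz": 0}]}}

```text
clock: 69.05
tool_pos: [0.4352, -0.2629, 0.1005]
orientation: [179.9, -20.1, -88.0]
force: [-0.0, 1.0, -0.3]
opening: 0.0172
gripper_force: 30.0
```

Run:
```python
from h import *
print(*state())
o=ctrl.get_obs(); R0=R.from_euler('xyz',o['orientation'],degrees=True); Rm=R0.as_matrix()
for z in(.05,.0275): print('target shift',(Rm.T@(np.array([.4375,-.2643,z])-o['tool_pos'])/.025).round(2))
a=cams.snapshot('wrist'); b=cams.snapshot('top')[215:305,355:475]; cv2.imwrite('pics/w15.png',a); 
cv2.imwrite('pics/m.png',np.vstack([cv2.resize(a[:300],(480,225)),cv2.resize(b,(480,360))]))
```

```text
69.05 [ 0.4352 -0.2629  0.1005] [179.91 -20.06 -88.04] [  3.3   8.4 -50.1  34.4 -37.3 -30.1] [-0.   1.  -0.3] 0.0172
target shift [-0.64 -0.09  1.92]
target shift [-0.94 -0.09  2.76]
```

View pics/m.png

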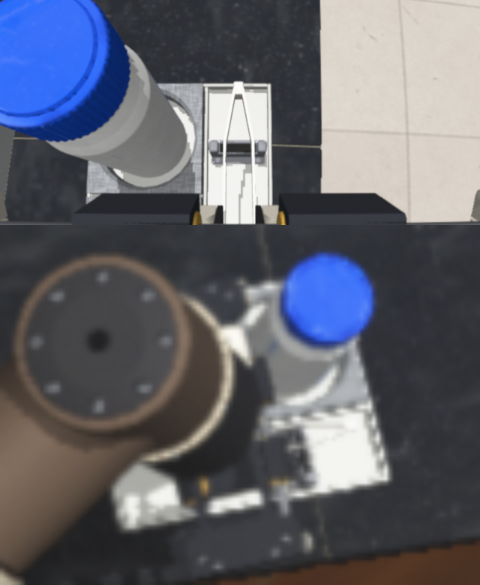

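Request:
{"name": "play_rows", "arguments": {"motion": [{"x": -0.14, "y": -0.09, "z": 0.4, "rx": 0, "ry": 0, "rz": 0}, {"x": -0.25, "y": 0, "z": 0.76, "rx": 0, "ry": 0, "rz": 0}, {"x": -0.25, "y": 0, "z": 0.76, "rx": 0, "ry": 0, "rz": 0}, {"x": 0, "y": 0, "z": 0, "rx": 0, "ry": 0, "rz": 0}]}}

```text
clock: 69.65
tool_pos: [0.4371, -0.263, 0.0481]
orientation: [179.7, -20.0, -87.8]
force: [0.1, 0.1, -0.6]
opening: 0.0172
gripper_force: 30.0
```

Run:
```python
from h import *
print(*state())
o=ctrl.get_obs(); R0=R.from_euler('xyz',o['orientation'],degrees=True); Rm=R0.as_matrix()
for z in(.032,.027): print('target shift',(Rm.T@(np.array([.4375,-.2643,z])-o['tool_pos'])/.025).round(2))
```

```text
69.65 [ 0.4371 -0.263   0.0481] [179.66 -20.04 -87.8 ] [  0.2  13.2 -55.3  45.3 -28.8 -39.5] [ 0.1  0.1 -0.6] 0.0172
target shift [-0.17 -0.02  0.62]
target shift [-0.24 -0.02  0.81]
```

Request:
{"name": "play_rows", "arguments": {"motion": [{"x": -0.08, "y": -0.14, "z": 0.25, "rx": 0, "ry": 0, "rz": 0}, {"x": -0.08, "y": 0, "z": 0.2, "rx": 0, "ry": 0, "rz": 0}, {"x": 0, "y": 0, "z": 0, "rx": 0, "ry": 0, "rz": 0}]}}

```text
clock: 70.03
tool_pos: [0.4418, -0.2632, 0.0378]
orientation: [179.9, -20.1, -87.9]
force: [-1.4, 0.7, 0.9]
opening: 0.0169
gripper_force: 30.0
```

Run:
```python
from h import *
print(*state())
o=ctrl.get_obs(); R0=R.from_euler('xyz',o['orientation'],degrees=True); Rm=R0.as_matrix()
for z in(.032,.027): print('target shift',(Rm.T@(np.array([.4395,-.2643,z])-o['tool_pos'])/.025).round(2))
```

```text
70.03 [ 0.4418 -0.2632  0.0378] [179.89 -20.06 -87.91] [ -1.   14.3 -56.2  49.  -27.  -42.5] [-1.4  0.7  0.9] 0.0169
target shift [-0.04  0.09  0.23]
target shift [-0.11  0.09  0.42]
```

Request:
{"name": "play_rows", "arguments": {"motion": [{"x": -0.07, "y": 0.02, "z": 0.2, "rx": 0, "ry": 0, "rz": 0}, {"x": -0.05, "y": 0, "z": 0.14, "rx": 0, "ry": 0, "rz": 0}, {"x": 0, "y": 0, "z": 0, "rx": 0, "ry": 0, "rz": 0}]}}

```text
clock: 70.4
tool_pos: [0.441, -0.2635, 0.0287]
orientation: [179.9, -20.1, -87.9]
force: [-0.5, -0.1, 0.2]
opening: 0.0172
gripper_force: 30.0
```

Run:
```python
from h import *
print(*state())
```

```text
70.4 [ 0.441  -0.2635  0.0287] [179.87 -20.06 -87.91] [ -2.3  15.1 -57.3  52.7 -25.5 -45.2] [-0.5 -0.1  0.2] 0.0172
```

Request:
{"name": "play_rows", "arguments": {"motion": [{"x": -0.02, "y": 0, "z": 0.05, "rx": 0, "ry": 0, "rz": 0}, {"x": 0, "y": 0, "z": 0, "rx": 0, "ry": 0, "rz": 0}]}}

```text
clock: 70.65
tool_pos: [0.4414, -0.2633, 0.0276]
orientation: [179.9, -20.1, -87.9]
force: [0.6, 0.0, 0.5]
opening: 0.0174
gripper_force: 30.0
```

Request:
{"name": "play_rows", "arguments": {"fingers": -0.35, "motion": [{"x": 0, "y": 0, "z": 0, "rx": 0, "ry": 0, "rz": 0}, {"x": 0, "y": 0, "z": 0, "rx": 0, "ry": 0, "rz": 0}, {"x": 0, "y": 0, "z": 0, "rx": 0, "ry": 0, "rz": 0}, {"x": 0.1, "y": 0, "z": -0.25, "rx": 0, "ry": 0, "rz": 0}, {"x": 0.2, "y": 0, "z": -0.5, "rx": 0, "ry": 0, "rz": 0}, {"x": 0.29, "y": 0, "z": -0.8, "rx": 0, "ry": 0, "rz": 0}, {"x": 0.29, "y": 0, "z": -0.8, "rx": 0, "ry": 0, "rz": 0}, {"x": 0.29, "y": 0, "z": -0.8, "rx": 0, "ry": 0, "rz": 0}, {"x": 0.29, "y": 0, "z": -0.8, "rx": 0, "ry": 0, "rz": 0}, {"x": 0.29, "y": 0, "z": -0.8, "rx": 0, "ry": 0, "rz": 0}, {"x": 0.29, "y": 0, "z": -0.8, "rx": 0, "ry": 0, "rz": 0}, {"x": 0.29, "y": 0, "z": -0.8, "rx": 0, "ry": 0, "rz": 0}]}}

```text
clock: 72.15
tool_pos: [0.4415, -0.2634, 0.1974]
orientation: [179.9, -20.0, -87.9]
force: [0.9, -0.0, 0.2]
opening: 0.0284
gripper_force: 0.0
```

Run:
```python
from h import *
print(*state())
o=ctrl.get_obs(); Rm=R.from_euler('xyz',o['orientation'],degrees=True).as_matrix()
print('target shift',(Rm.T@(np.array([.46,-.05,.27])-o['tool_pos'])/.025).round(2))
```

```text
72.15 [ 0.4415 -0.2634  0.1974] [179.91 -20.04 -87.91] [  5.2   2.2 -39.7  25.6 -52.3 -19.7] [ 0.9 -0.   0.2] 0.0284
target shift [-6.99 -1.04 -5.64]
```

Request:
{"name": "play_rows", "arguments": {"motion": [{"x": -1, "y": -0.15, "z": -0.8, "rx": 0, "ry": 0, "rz": 0}, {"x": -1, "y": -0.15, "z": -0.8, "rx": 0, "ry": 0, "rz": 0}, {"x": -1, "y": -0.15, "z": -0.8, "rx": 0, "ry": 0, "rz": 0}, {"x": -1, "y": -0.15, "z": -0.8, "rx": 0, "ry": -1, "rz": 0}, {"x": -1, "y": -0.15, "z": -0.8, "rx": 0, "ry": -1, "rz": 0}, {"x": -1, "y": -0.15, "z": -0.5, "rx": 0, "ry": -1, "rz": 0}, {"x": -0.5, "y": 0, "z": 0, "rx": 0, "ry": -1, "rz": 0}, {"x": 0, "y": 0, "z": 0, "rx": 0, "ry": -1, "rz": 0}, {"x": 0, "y": 0, "z": 0, "rx": 0, "ry": 0, "rz": 0}]}}

```text
clock: 73.28
tool_pos: [0.4576, -0.0729, 0.2553]
orientation: [179.9, -0.0, -88.0]
force: [-0.4, 0.2, 0.3]
opening: 0.0288
gripper_force: 0.0
```

Run:
```python
from h import *
print(*state()); c=cal('wrist')
im=cams.snapshot('wrist'); cv2.imwrite('pics/w16.png',im); h=cv2.cvtColor(im,cv2.COLOR_BGR2HSV)
t=np.array([.49,-.2784]); a=np.radians(1.95); Rt=np.array([[np.cos(a),-np.sin(a)],[np.sin(a),np.cos(a)]])
inv=lambda p:((Rt.T@(np.array(p)-t))*1e3).round(1)
L=lambda x,y,z: proj(c,[*(t+Rt@np.array([x,y])/1e3),z])
print('exp dish px',L(28.5,50,.029),'jar',L(28.5,-50,.169),'fc ends',L(-52,64,.03),L(-52,-64,.03))
d=L(28.5,50,.029).astype(int); m=((h[...,2]>185)&(h[...,1]<40)).astype(np.uint8); w=m[d[1]-50:d[1]+50,d[0]-50:d[0]+50]
n,l,st,ce=cv2.connectedComponentsWithStats(w); 
for i in range(1,n):
    if st[i][4]>200: p=ce[i]+d-50; print('dish',st[i].tolist(),inv(onz(c,*p,.027)))
b=cv2.inRange(h,(100,150,120),(130,255,255)); b[255:]=0; n,l,st,ce=cv2.connectedComponentsWithStats(b)
for i in range(1,n):
    if st[i][4]>800: print('jar',st[i].tolist(),inv(onz(c,*ce[i],.165)))
# sides & top
T=cams.snapshot('top'); S=cams.snapshot('side'); cv2.imwrite('pics/top9.png',T); cv2.imwrite('pics/side9.png',S)
tc=cal('top'); h=cv2.cvtColor(T,cv2.COLOR_BGR2HSV)
# white dish & jar lid in top
for nm,P in dict(dish=[*(t+Rt@np.array([28.5,50])/1e3),.029],well=[*(t+Rt@np.array([28.5,-50])/1e3),.169]).items(): print(nm,proj(tc,P))
```

```text
bash:  2381 Segmentation fault         python3 - <<'E'
from h import *
print(*state()); c=cal('wrist')
im=cams.snapshot('wrist'); cv2.imwrite('pics/w16.png',im); h=cv2.cvtColor(im,cv2.COLOR_BGR2HSV)
t=np.array([.49,-.2784]); a=np.radians(1.95); Rt=np.array([[np.cos(a),-np.sin(a)],[np.sin(a),np.cos(a)]])
inv=lambda p:((Rt.T@(np.array(p)-t))*1e3).round(1)
L=lambda x,y,z: proj(c,[*(t+Rt@np.array([x,y])/1e3),z])
print('exp dish px',L(28.5,50,.029),'jar',L(28.5,-50,.169),'fc ends',L(-52,64,.03),L(-52,-64,.03))
d=L(28.5,50,.029).astype(int); m=((h[...,2]>185)&(h[...,1]<40)).astype(np.uint8); w=m[d[1]-50:d[1]+50,d[0]-50:d[0]+50]
n,l,st,ce=cv2.connectedComponentsWithStats(w); 
for i in range(1,n):
    if st[i][4]>200: p=ce[i]+d-50; print('dish',st[i].tolist(),inv(onz(c,*p,.027)))
b=cv2.inRange(h,(100,150,120),(130,255,255)); b[255:]=0; n,l,st,ce=cv2.connectedComponentsWithStats(b)
for i in range(1,n):
    if st[i][4]>800: print('jar',st[i].tolist(),inv(onz(c,*ce[i],.165)))
# sides & top
T=cams.snapshot('top'); S=cams.snapshot('side'); cv2.imwrite('pics/top9.png',T); cv2.imwrite('pics/side9.png',S)
tc=cal('top'); h=cv2.cvtColor(T,cv2.COLOR_BGR2HSV)
# white dish & jar lid in top
for nm,P in dict(dish=[*(t+Rt@np.array([28.5,50])/1e3),.029],well=[*(t+Rt@np.array([28.5,-50])/1e3),.169]).items(): print(nm,proj(tc,P))
E
```

Run:
```python
from h import *
print(*state(),flush=True); c=cal('wrist')
im=cams.snapshot('wrist').copy(); cv2.imwrite('pics/w16.png',im); h=cv2.cvtColor(im,cv2.COLOR_BGR2HSV)
t=np.array([.49,-.2784]); a=np.radians(1.95); Rt=np.array([[np.cos(a),-np.sin(a)],[np.sin(a),np.cos(a)]])
inv=lambda p:((Rt.T@(np.array(p)-t))*1e3).round(1)
L=lambda x,y,z: proj(c,[*(t+Rt@np.array([x,y])/1e3),z])
print('exp dish px',L(28.5,50,.029),'jar',L(28.5,-50,.169),'fc ends',L(-52,64,.03),L(-52,-64,.03),flush=True)
def comps(m,z,nm,mn):
    n,l,st,ce=cv2.connectedComponentsWithStats(np.ascontiguousarray(m.astype(np.uint8)))
    for i in range(1,n):
        if st[i][4]>mn:
            q=inv(onz(c,*ce[i],z))
            if abs(q).max()<130: print(nm,st[i].tolist(),q)
m=(h[...,2]>185)&(h[...,1]<40); m[255:]=False; comps(m,.027,'white',200)
b=cv2.inRange(h,(100,150,120),(130,255,255)); b[255:]=0; comps(b>0,.165,'blue',500)
```

```text
73.33 [ 0.4574 -0.073   0.2551] [ 1.7992e+02 -1.0000e-01 -8.8040e+01] [ 15.5  -1.  -22.2   0.1 -68.9 -13.5] [-0.9 -1.  -0.3] 0.0285
exp dish px [259.29770879  33.08266855] jar [ 222.40588031 -207.69233118] fc ends [348.76069187  48.89789207] [ 350.13929409 -103.21318266]
white [205, 0, 7, 95, 201] [76.3 60.9]
white [223, 0, 70, 69, 3888] [30.2 49.4]
white [316, 0, 64, 95, 4510] [-49.7  65.5]
```

Request:
{"name": "play_rows", "arguments": {"motion": [{"x": 1, "y": 0, "z": -0.5, "rx": 0, "ry": 0, "rz": 0}, {"x": 1, "y": 0, "z": -0.5, "rx": 0, "ry": 0, "rz": 0}, {"x": 1, "y": 0, "z": -0.5, "rx": 0, "ry": 0, "rz": 0}, {"x": 1, "y": 0, "z": -0.5, "rx": 0, "ry": 0, "rz": 0}, {"x": 0, "y": 0, "z": 0, "rx": 0, "ry": 0, "rz": 0}]}}

```text
clock: 74.0
tool_pos: [0.4612, -0.1733, 0.3056]
orientation: [179.9, -0.1, -88.0]
force: [-0.6, -0.2, 0.1]
opening: 0.0284
gripper_force: 0.0
```

Run:
```python
from h import *
print(*state(),flush=True); c=cal('wrist')
im=cams.snapshot('wrist').copy(); cv2.imwrite('pics/w17.png',im); h=cv2.cvtColor(im,cv2.COLOR_BGR2HSV)
t=np.array([.49,-.2784]); a=np.radians(1.95); Rt=np.array([[np.cos(a),-np.sin(a)],[np.sin(a),np.cos(a)]])
inv=lambda p:((Rt.T@(np.array(p)-t))*1e3).round(1)
g=cv2.cvtColor(im,cv2.COLOR_BGR2GRAY).astype(np.float32)
old=cv2.imread('pics/w7.png',0).astype(np.float32); oc=np.load('w7.npy',allow_pickle=True).item()
# rectify tray patch at z=.03 in both views (1 px/mm) and difference to find forceps
ys,xs=np.meshgrid(np.arange(80,-81,-1),np.arange(-80,-25),indexing='ij')
def patch(c,G):
    uv=np.array([proj(c,[*(t+Rt@np.array([x,y])/1e3),.030]) for x,y in zip(xs.ravel(),ys.ravel())],np.float32)
    return cv2.remap(G,uv[:,0].reshape(xs.shape).copy(),uv[:,1].reshape(xs.shape).copy(),1)
A=patch(c,g)
for y in (62,55,50,20,10,0,-10,-20,-50,-56,-62,-66,-72): print(y,A[80-y,::2].astype(int).tolist())
b=cv2.inRange(h,(100,150,120),(130,255,255)); b[255:]=0
n,l,st,ce=cv2.connectedComponentsWithStats(b)
for i in range(1,n):
    if st[i][4]>500: print('blue',st[i].tolist(),inv(onz(c,*ce[i],.167)))
```

```text
74.0 [ 0.4612 -0.1733  0.3056] [ 1.7993e+02 -1.3000e-01 -8.8030e+01] [  2.4   0.5 -14.1   0.1 -75.4  -0.5] [-0.6 -0.2  0.1] 0.0284
62 [121, 210, 199, 236, 238, 238, 238, 239, 239, 239, 239, 239, 239, 239, 235, 197, 224, 237, 227, 239, 240, 240, 240, 240, 240, 240, 240, 233]
55 [135, 216, 194, 234, 236, 235, 237, 238, 239, 239, 239, 239, 240, 234, 198, 227, 235, 240, 239, 236, 240, 240, 238, 237, 237, 239, 240, 233]
50 [132, 222, 171, 167, 139, 132, 145, 143, 144, 162, 163, 163, 165, 166, 158, 181, 172, 171, 185, 176, 169, 153, 138, 145, 140, 152, 204, 232]
20 [138, 219, 199, 236, 240, 240, 240, 240, 240, 240, 240, 238, 228, 228, 240, 241, 241, 241, 241, 241, 229, 235, 238, 241, 241, 241, 242, 235]
10 [116, 219, 194, 237, 240, 240, 240, 240, 240, 240, 240, 239, 231, 229, 238, 241, 241, 241, 241, 241, 231, 228, 235, 241, 241, 242, 242, 236]
0 [116, 220, 207, 238, 240, 241, 240, 241, 241, 241, 241, 240, 233, 230, 238, 241, 242, 242, 242, 241, 235, 239, 239, 242, 242, 242, 242, 236]
-10 [140, 221, 200, 238, 241, 241, 241, 241, 241, 241, 241, 240, 235, 228, 235, 242, 242, 242, 242, 242, 2
[... 250 characters left out ...]
42, 243, 244, 230, 204, 208, 230, 246, 243, 243, 243, 243, 243, 243, 243, 238]
-56 [113, 218, 198, 238, 242, 242, 242, 242, 242, 242, 242, 242, 242, 242, 243, 245, 222, 207, 239, 244, 243, 243, 243, 243, 243, 243, 243, 238]
-62 [123, 219, 208, 240, 242, 242, 242, 242, 242, 242, 242, 242, 242, 242, 242, 236, 248, 252, 242, 239, 242, 243, 243, 243, 243, 243, 243, 238]
-66 [128, 219, 210, 240, 242, 242, 242, 242, 242, 242, 242, 242, 242, 242, 242, 243, 243, 243, 243, 243, 243, 243, 243, 243, 243, 243, 243, 238]
-72 [127, 218, 197, 239, 242, 242, 242, 242, 242, 242, 243, 242, 242, 242, 242, 242, 243, 243, 243, 244, 243, 243, 243, 243, 243, 244, 244, 239]
blue [200, 0, 90, 51, 3631] [ 27.1 -37.7]
```

Run:
```python
from h import *
T=cams.snapshot('top').copy(); S=cams.snapshot('side').copy()
for n,im,b in (('top',T,(135,265,185,315)),('side',S,(250,90,290,175))):
    o=cv2.imread(f'pics/{n}0.png'); x0,y0,x1,y1=b; d=cv2.absdiff(o,im)[y0:y1,x0:x1].max(2); print(n,'bigbottle changed px',(d>40).sum(),'of',d.size)
c=cal('side'); s4=proj(c,[.5264,.2338,.175]); print('amber cap expected side',s4, 'base',proj(c,[.5264,.2338,.003]))
h=cv2.cvtColor(S,cv2.COLOR_BGR2HSV); m=cv2.inRange(h,(3,90,40),(15,255,200)); n,l,st,ce=cv2.connectedComponentsWithStats(m)
print([(st[i].tolist(),ce[i].round(1).tolist()) for i in range(1,n) if st[i][4]>150])
j=cv2.inRange(h,(100,120,60),(130,255,255)); n,l,st,ce=cv2.connectedComponentsWithStats(j); print([(st[i].tolist()) for i in range(1,n) if st[i][4]>600],'jar side exp',proj(c,[.5202,-.3274,.169]))
```

```text
top bigbottle changed px 0 of 2500
side bigbottle changed px 1425 of 3400
amber cap expected side [291.78741508 150.87199695] base [292.73588396 203.55499164]
[([233, 0, 12, 32, 217], [239.4, 14.7]), ([356, 0, 78, 64, 2648], [399.3, 20.0]), ([455, 0, 22, 67, 401], [465.2, 24.4]), ([0, 89, 35, 147, 3508], [13.0, 173.1]), ([100, 101, 135, 133, 6477], [173.1, 162.1]), ([279, 175, 25, 33, 436], [290.9, 193.7]), ([549, 364, 91, 116, 4390], [604.2, 421.6])]
[[314, 78, 30, 41, 684], [302, 290, 33, 31, 810]] jar side exp [320.02667546 300.38123789]
```

```bash
python3 -c "
from plant import workorder; print(workorder.close_job())"
```

```text
the job is handed in; nothing more can be done
None
```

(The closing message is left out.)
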